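# Build up a refill cartridge in its assembly fixture

## Task

Assemble the wide refill cartridge, standing upright, in the fixture with the wide round nest: first the metal base, seated flat in the nest; then the brass core over the base's pin; then the wide clear tube over the core and down onto the base; and last the wide black cap, plugged fully into the top of the tube. Set each part down and let go of it before fetching the next, never letting one drop or fall over, and leave the narrow tube and the narrow cap, which belong to another model, where they are.

Things in the scene. Friction and masses are not known exactly. Their poses are not given: they have to be found in the camera images.
- wide_fixture: Aluminium plate 100 x 100 x 12 mm, fixed to the bench, with a steel ring on top (inner diameter 58 mm, outer 70 mm, 6 mm high: ring's top 18 mm above the bench) that makes the wide nest. Origin: centre of the plate's underside; z up. It is the one of the two plates with the wider ring.
- wide_fixture_nest (a point): Centre of the floor of the wide nest (the plate's top, 12 mm above the bench), z up.
- narrow_fixture: The other model's fixture: the same plate with a narrower steel ring (inner diameter 40 mm, outer 52 mm, 6 mm high). Not used. Fixed; origin at the centre of its underside.
- base: Bare metal base, loose, upright: flange 52 mm across, 8 mm thick, on it a boss 32 mm across up to height 22 mm (top edge chamfered 2 mm), on that a centre pin 8 mm across up to 40 mm (last 4 mm tapered). Origin: centre of its underside; z up. About 75 g. Grip it by the boss, heights 8 to 22 mm. The flange fits in the wide nest with 3 mm play all round.
- core: Brass tube, loose, upright on the bench: 22 mm outer, 13 mm inner diameter, 40 mm high; both ends alike. Origin: centre of its underside; z along its axis. About 80 g. It slips over the base's pin (2.5 mm play all round) and stands on the boss, its underside 22 mm above the base's underside.
- tube: Wide clear plastic tube, open at both ends, both ends alike, loose, upright on the bench: 47 mm outer, 37 mm inner diameter, 66 mm high. Origin: centre of its underside; z along its axis. About 55 g. It slips over core and boss (2.5 mm play all round the boss) and stands on the base's flange, its underside 8 mm above the base's underside.
- cap: Wide black cap, loose, upright: plug 32 mm across, 8 mm high (edge chamfered 2 mm), then a flange 50 mm across, heights 8 to 14 mm, then a round mouthpiece to grip, 24 mm across, up to 36 mm. Origin: centre of the plug's underside; z up. About 40 g. The plug enters the tube (2.5 mm play all round) until the flange rests on the rim; its underside is then 58 mm above the tube's underside.
- narrow_tube: Clear tube of the other model, loose, upright: 31 mm outer, 23 mm inner diameter, 50 mm high; origin at the centre of its underside. Leave it alone.
- narrow_cap: Black cap of the other model, loose, like the wide cap but smaller: flange 33 mm across, mouthpiece 16 mm across, 28 mm high in all; origin at the centre of its underside. Leave it alone.

How it is judged:
By the outcome, as a careful person would: the job done as asked, in the order asked, and still so for the second after the job is handed in, with the robot touching nothing.
It also fails if it takes over 115 s, if anything falls off the work surface, if the arm or the gripper's body presses on something with over 40 N, if the wrist force passes 120 N, or if a joint passes its speed limit or range.

## Robot

A 7-joint arm with a two-finger parallel gripper is mounted at the origin on the work surface. World frame = base frame: x ahead of the robot, y to its left, z up, the work surface at z = 0. Lengths are in m, angles in rad, forces in N, time in s.
With the tool pointing down it reaches from about 0.4 to 0.875 m from the base axis. Payload 19.3 kg.
Tool frame: the origin (TCP) lies at the very end of the fingers, on their centre line; the grasp point (between the pads) lies bot.grasp_offset behind it (bot.grasp_offset is the distance from the TCP to the grasp point, in m); z points along the fingers, y is the direction in which the jaws open and shut (so a half turn about z gives the same grasp; the last joint's range is limited). The gripper opens to 85 mm and grips with 20 to 120 N. Pads are 22 mm wide; open, the fingers measure 114 mm over their backs; the gripper's body (76 mm by 85 mm) begins 54 mm behind the grasp point. The pads swing forward as they close: fully open they stand 13 mm farther back than shut.
Start: joints at [1.256, 0.521, -0.036, 1.599, 0.021, 1.021, -0.113], TCP at [0.151, -0.606, 0.231] pointing down, gripper open.
Joint ranges: [-2.91, 2.91], [-0.3, 2.13], [-1.5, 1.42], [0.17, 2.43], [-1.26, 4.41], [0.16, 1.93], [-2.52, 2.52]. Speed limits (rad/s): [1.89, 1.89, 2.39, 2.39, 3.01, 3.01, 3.01].

## Interface

Orientations are given as [roll, pitch, yaw] about the fixed x, y, z axes, in that order (R = Rz(yaw) Ry(pitch) Rx(roll)).
In Python, from workcell import bot gives the robot as it stands. The module is installed in compiled form; this text tells all that it offers.
- The arm moves only by the shell command python3 -m handwheel 'ROWS' [OPENING] [FORCE]. ROWS is JSON, a list of rows, each a list of 6 numbers: the shift along the tool's x, y, z as a fraction of full scale, then the turn, a rotation vector about the tool's x, y, z as a fraction of full scale. In form: [[x, y, z, rx, ry, rz], ...]. A call has 1 to 8 rows; each row shifts and turns the commanded pose from where the row before left it, along the tool's axes as they then stand; what a row does not reach is not made up. Full scale, the value 1, is 0.025 m for a shift and 360 degrees for a turn. A row lasts 1/8 s, in which the tool goes at most 62.5 mm and 10.7 degrees, less where a joint would pass 70% of its speed; a pose out of reach is approached as far as the arm can. A call with a number of a shift or a turn outside -1 to 1 is refused whole. A call with a gripper value outside its range is refused whole. OPENING is the closure, from -1 (fully open) to 1 (shut), set as the call begins (- or left out, the last holds). The fingers move at their own pace and stop on an object; FORCE is the grip in N (left out, the last holds). Time passes only in rows, so rows that do not move let the fingers close. It gives the time, the measured TCP pose, the force and the opening at its end, in the units of the state.
- bot.observe(): the state, without advancing time (a new reading comes with each control period).
- bot.grab_frame(name): name is "side" or "top" or "wrist"; returns a dict with "pixels" (400x640x3 uint8, blue, green, red), "vertical_fov" (degrees; the focal length in pixels is half the picture's height over the tangent of half this angle, whatever the lens; pixels are square), "cx", "cy" (the principal point, pixels), "D" ([k1, k2, p1, p2, k3] as OpenCV has them; the pictures are not rectified), "R" (3x3) and "t" (3): a world point X has camera coordinates R X + t. Camera axes: x right, y down, z forward; pixel columns grow to the right and rows downward; lengths in m; the calibration is good to about 2 mm. A picture is of the moment at which its call begins. There is no depth.
- bot.job_done(): hands the job in, once; it reports no verdict.
Trained networks look in a picture, given as the dict that the camera call returned (one of the last four; its "shot" number tells which), for a name from the list of things; names that differ only in an ending like _2 or _b are one class to them, and where a whole thing is asked for, a point or a joint stands for the part that bears it (a point fixed in the world has none). Each returns a list of dicts, best first, with "score" (0 to 1); they miss things now and then, are a little off and sometimes report something else, mostly with a low value. They report only what shows in the picture. A call takes as long as a camera call.
- bot.trace(picture, thing): "region" (400x640 bool, what is visible of it) and "point" ([column, row] in pixels, amid what is visible of it).
The state is a dict: "clock": time; "qpos": joint angles; "qd": joint speeds; "joint_efforts": joint torques, N m; "position": TCP position; "tool_rot": TCP orientation; "force": force on the tool from outside, world axes, zero at the start; "moment": the same for the moment, N m; "grip_width": finger opening in m.
Only numpy, scipy, OpenCV 4.12 (cv2) and the standard library are available. Lean on these libraries where they do the work, as an engineer would, in place of code of your own. Each camera call takes 0.05 s, during which the arm holds its last target.

## Working session

There is one attempt and no reset: what is moved stays moved. The work goes in short steps, Python scripts to look and compute and a shell command to move; the robot and the scene stay as the last step left them, time stands still between calls to the robot, and variables do not carry over. Pictures are saved under pics/ and viewed, and the job is handed in when it is done.

```bash
mkdir -p pics; ls; cat > h.py <<'E'
import numpy as np, cv2
from workcell import bot
def K(p):
    f=200/np.tan(np.radians(p["vertical_fov"])/2)
    return np.array([[f,0,p["cx"]],[0,f,p["cy"]],[0,0,1.]])
def ray(p,uv):
    q=cv2.undistortPoints(np.array(uv,float).reshape(-1,1,2),K(p),np.array(p["D"],float)).reshape(-1,2)
    d=np.c_[q,np.ones(len(q))]@np.array(p["R"])
    c=-np.array(p["R"]).T@np.array(p["t"])
    return c,d/np.linalg.norm(d,axis=1)[:,None]
def onz(p,uv,z):
    c,d=ray(p,uv); return c+d*((z-c[2])/d[:,2])[:,None]
def proj(p,X):
    r,_=cv2.Rodrigues(np.array(p["R"],float))
    return cv2.projectPoints(np.array(X,float).reshape(-1,1,3),r,np.array(p["t"],float),K(p),np.array(p["D"],float))[0].reshape(-1,2)
def tri(obs):
    A=np.zeros((3,3));b=np.zeros(3)
    for p,uv in obs:
        c,d=ray(p,uv);M=np.eye(3)-np.outer(d[0],d[0]);A+=M;b+=M@c
    return np.linalg.solve(A,b)
E
python3 - <<'E'
from h import *
s=bot.observe();print({k:np.round(v,3).tolist() for k,v in s.items()},bot.grasp_offset)
for n in("side","top","wrist"):
    p=bot.grab_frame(n);cv2.imwrite(f"pics/{n}0.png",p["pixels"])
    print(n,p["vertical_fov"],p["cx"],p["cy"],p["D"],(-np.array(p["R"]).T@np.array(p["t"])).round(3))
    for t in("wide_fixture","narrow_fixture","base","core","tube","cap","narrow_tube","narrow_cap"):
        print(t,[(round(r["score"],2),np.round(r["point"]).tolist(),int(r["region"].sum())) for r in bot.trace(p,t)][:3])
E
```

```text
pics
{'clock': 0.0, 'qpos': [1.256, 0.522, -0.036, 1.6, 0.021, 1.021, -0.113], 'qd': [-0.001, 0.001, 0.001, -0.0, -0.0, 0.0, 0.001], 'joint_efforts': [0.0, -92.71, 1.98, -36.994, 0.018, 0.008, 0.0], 'position': [0.151, -0.606, 0.231], 'tool_rot': [-3.14, 0.0, 0.245], 'force': [0.252, 0.817, -0.866], 'moment': [-0.016, 0.028, -0.034], 'grip_width': 0.085} 0.0187
side 53.380298776538275 323.8868100698048 193.0689559425428 [-0.06858549  0.          0.          0.          0.        ] [0.443 0.627 0.506]
wide_fixture [(0.68, [290.0, 303.0], 3659), (0.25, [260.0, 241.0], 247)]
narrow_fixture [(0.68, [352.0, 142.0], 856)]
base [(0.76, [295.0, 170.0], 314)]
core [(0.67, [360.0, 169.0], 187)]
tube [(0.56, [375.0, 203.0], 942)]
cap [(0.69, [367.0, 243.0], 485)]
narrow_tube [(0.98, [273.0, 201.0], 449)]
narrow_cap [(0.76, [259.0, 240.0], 237)]
top 54.41811406720041 317.74471970369086 197.55376315890663 [-0.05842465  0.          0.          0.          0.        ] [0.435 0.006 0.902]
wide_fixture [(0.67, [211.0, 200.0], 1892)]
narrow_fixture [(0.62, [430.0, 219.0], 1914)]
base [(0.9, [364.0, 175.0], 399)]
core [(0.5, [368.0, 231.0], 84)]
tube [(0.61, [302.0, 258.0], 122)]
cap [(0.66, [267.0, 252.0], 402)]
narrow_tube [(0.64, [307.0, 164.0], 157)]
narrow_cap [(0.73, [261.0, 167.0], 160)]
wrist 59.874637803026566 315.64701633689555 194.26498451816084 [0.02589337 0.         0.         0.         0.        ] [ 0.219 -0.59   0.373]
wide_fixture []
narrow_fixture []
base []
core []
tube []
cap []
narrow_tube []
narrow_cap []
```

View pics/side0.png

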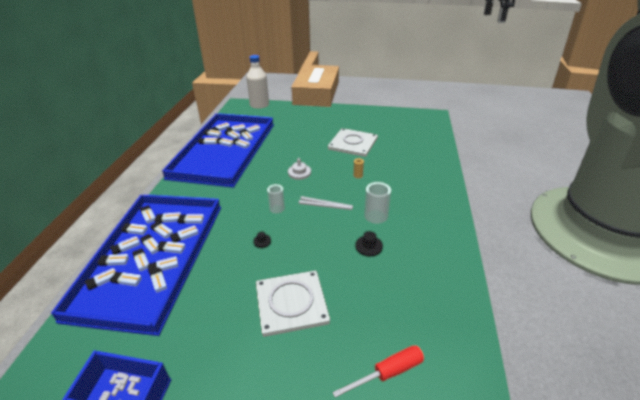

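View pics/top0.png

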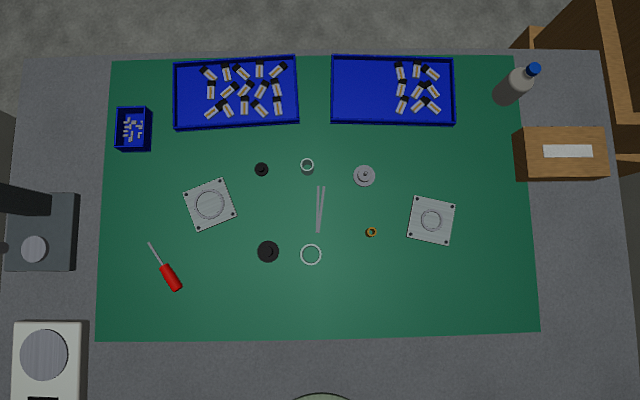

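View pics/wrist0.png

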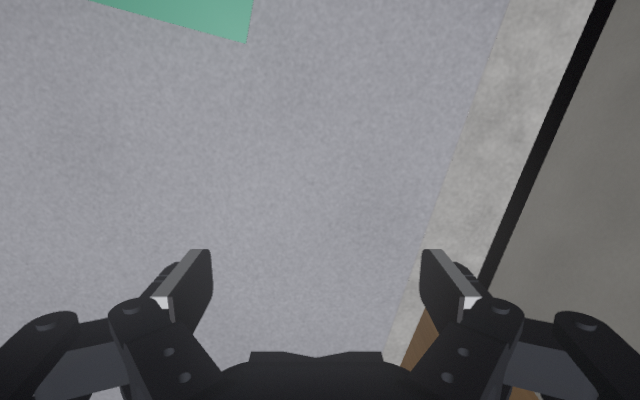

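```bash
cat > m0.py <<'E'
from h import *
# silhouettes: per-thing cylinders (r,z0,z1), fit xy by IoU-like match of hull in top and side
from scipy.optimize import minimize
H={"base":[(.026,0,.008),(.016,.008,.022),(.004,.022,.04)],"core":[(.011,0,.04)],"tube":[(.0235,0,.066)],"cap":[(.016,0,.008),(.025,.008,.014),(.012,.014,.036)],"narrow_tube":[(.0155,0,.05)],"narrow_cap":[(.0165,.006,.011),(.008,.011,.028)]}
a=np.linspace(0,2*np.pi,40,endpoint=False)
def sil(p,t,x,y,z=0):
    m=np.zeros((1600,2560),np.uint8)
    for r,z0,z1 in H[t]:
        P=np.vstack([np.c_[x+r*np.cos(a),y+r*np.sin(a),0*a+z+zz] for zz in(z0,z1)])
        h=cv2.convexHull((proj(p,P)*4+1.5).astype(np.float32)).round().astype(np.int32)
        cv2.fillConvexPoly(m,h,1)
    return cv2.resize(m.astype(np.float32),(640,400),interpolation=cv2.INTER_AREA)
E
python3 - <<'E'
from m0 import *
ps={n:bot.grab_frame(n) for n in("top","side")}
def ctr(p,uvs):pass
guess={"base":(364,176),"core":(371,232),"tube":(311,255),"cap":(268,251),"narrow_tube":(307,165),"narrow_cap":(261,169)}
for t,g in guess.items():
    for n,p in ps.items():
        r=bot.trace(p,t)
        if not r: print(t,n,"none");continue
        R=r[0]["region"].astype(np.uint8)
        R=cv2.morphologyEx(R,cv2.MORPH_CLOSE,np.ones((3,3)))
        cs,_=cv2.findContours(R,cv2.RETR_EXTERNAL,cv2.CHAIN_APPROX_NONE); F=np.zeros_like(R);cv2.drawContours(F,cs,-1,1,-1)
        x0=onz(ps["top"],g,H[t][-1][2])[0,:2]
        f=lambda q:np.abs(sil(p,t,*q)-F).sum()
        o=minimize(f,x0,method="Nelder-Mead",options=dict(initial_simplex=x0+np.array([[0,0],[.008,0],[0,.008]]),xatol=2e-4))
        print(t,n,x0.round(4),o.x.round(4),round(o.fun),F.sum(),round(r[0]["score"],2))
for t,g in(("wide_fixture",[(210,204),(291,299)]),("narrow_fixture",[(431,220),(353,140)])):
    print(t,[onz(p,q,.018)[0].round(4) for p,q in zip(ps.values(),g)])
# triangulated fixtures hole etc.
print("tri fixture",tri([(ps["top"],(210,204)),(ps["side"],(291,299))]))
E
python3 - <<'E'
import cv2
a=cv2.imread('pics/top0.png')[150:280,170:470];cv2.imwrite('pics/topz.png',cv2.resize(a,(780,338),interpolation=cv2.INTER_CUBIC))
E
```

```text
base top [ 0.6119 -0.1108] [ 0.6219 -0.1136] 28 392 0.64
base side [ 0.6119 -0.1108] [ 0.6204 -0.1115] 34 317 0.69
core top [ 0.4851 -0.1217] [ 0.4866 -0.1217] 11 95 0.43
core side none
tube top [0.4372 0.012 ] [0.439  0.0145] 20 382 0.57
tube side [0.4372 0.012 ] [0.4383 0.0161] 102 862 0.58
cap top [0.4478 0.1069] [0.4465 0.1113] 27 410 0.87
cap side [0.4478 0.1069] [0.4466 0.1126] 29 560 0.63
narrow_tube top [0.6372 0.0177] [0.639  0.0172] 39 171 0.71
narrow_tube side [0.6372 0.0177] [0.6386 0.0219] 25 414 0.78
narrow_cap top [0.6348 0.1237] [0.6397 0.1271] 14 155 0.68
narrow_cap side [0.6348 0.1237] [0.6381 0.1249] 24 244 0.79
wide_fixture [array([0.5572, 0.2421, 0.018 ]), array([0.5558, 0.2531, 0.018 ])]
narrow_fixture [array([ 0.511 , -0.2644,  0.018 ]), array([ 0.5089, -0.2511,  0.018 ])]
tri fixture [0.55845466 0.24495021 0.0073409 ]
```

View pics/topz.png

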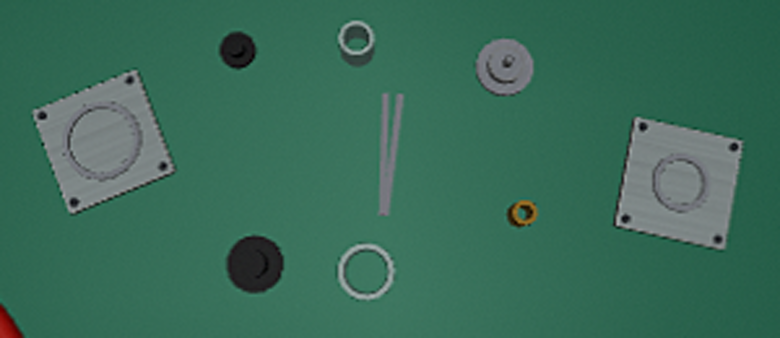

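```bash
python3 - <<'E'
from h import *
p=bot.grab_frame("wrist");s=bot.observe()
y=.245;X=np.array([np.cos(y),np.sin(y),0]);Y=np.array([np.sin(y),-np.cos(y),0])
T=s["position"];print("opt axis in tool",[(np.array(p["R"])[2]@v).round(3) for v in(X,Y,[0,0,-1])], [(np.array(p["R"])[0]@v).round(3) for v in(X,Y,[0,0,-1])])
for dx in(-.05,0,.05,.1):
  for z in(0,.231,.04): print(dx,z,proj(p,T+X*dx+np.array([0,0,z-T[2]])).round(0))
E
```

```text
opt axis in tool [np.float64(-0.269), np.float64(-0.002), np.float64(0.963)] [np.float64(-0.001), np.float64(1.0), np.float64(0.001)]
-0.05 0 [[316. 207.]]
-0.05 0.231 [[316. 353.]]
-0.05 0.04 [[316. 219.]]
0 0 [[316. 163.]]
0 0.231 [[316. 258.]]
0 0.04 [[316. 171.]]
0.05 0 [[316. 116.]]
0.05 0.231 [[315. 146.]]
0.05 0.04 [[316. 118.]]
0.1 0 [[316.  65.]]
0.1 0.231 [[315.   9.]]
0.1 0.04 [[316.  61.]]
```

```bash
python3 -m handwheel '[[0,0,0,0,0,0.0195],[0,0,0,0,0,0.0195],[0.9,-1,0,0,0,0],[0.9,-1,0,0,0,0],[0.9,-1,0,0,0,0],[0.9,-1,0,0,0,0],[0.9,-1,0,0,0,0],[0.9,-1,0,0,0,0]]' -1 30
```

```text
clock: 3.1
position: [0.2872, -0.4556, 0.2314]
tool_rot: [3.141, -0.0, -0.0]
force: [-0.3, -0.9, -0.2]
grip_width: 0.085
```

```bash
python3 -m handwheel '[[0.94,-0.98,0,0,0,0],[0.94,-0.98,0,0,0,0],[0.94,-0.98,0,0,0,0],[0.94,-0.98,0,0,0,0],[0.94,-0.98,0,0,0,0],[0.94,-0.98,0,0,0,0],[0.94,-0.98,0,0,0,0],[0.94,-0.98,0,0,0,0]]' -1 30; python3 -m handwheel '[[0.94,-0.98,0.5,0,0,0],[0.94,-0.98,0.5,0,0,0],[0.94,-0.98,0.5,0,0,0],[0.94,-0.98,0.5,0,0,0],[0.94,-0.98,0.5,0,0,0],[0.94,-0.98,0,0,0,0],[0,0,0,0,0,0]]'
cat > w.py <<'E'
from h import *
import sys
p=bot.grab_frame("wrist");n=sys.argv[1];cv2.imwrite(f"pics/{n}.png",p["pixels"])
s=bot.observe();print(round(s["clock"],2),np.round(s["position"],4),np.round(s["force"],1))
np.savez(f"{n}.npz",**{k:np.array(v) for k,v in p.items()},pos=s["position"])
E
python3 w.py b1
```

```text
clock: 4.1
position: [0.4753, -0.2596, 0.2314]
tool_rot: [3.141, -0.0, -0.0]
force: [-0.4, 0.1, 1.0]
grip_width: 0.0854
clock: 4.97
position: [0.6168, -0.1108, 0.1684]
tool_rot: [-3.14, -0.0, 0.003]
force: [-0.7, 0.5, 0.0]
grip_width: 0.0854
5.03 [ 0.6158 -0.1126  0.1685] [-0.2  0.1  0.1]
```

View pics/b1.png

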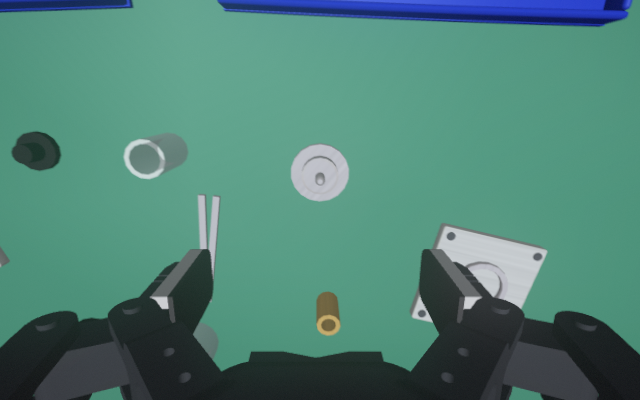

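```bash
cat > fit.py <<'E'
from m0 import *
def load(n):
    return {k:v for k,v in np.load(f"{n}.npz").items()}
def segm(p,uv,kind):
    im=p["pixels"].astype(int);b,g,r=im[...,0],im[...,1],im[...,2]
    hsv=cv2.cvtColor(p["pixels"],cv2.COLOR_BGR2HSV)
    if kind=="metal": m=(hsv[...,1]<60)&(hsv[...,2]>110)
    elif kind=="brass": m=(r>b*1.6)&(r>g*1.05)
    elif kind=="black": m=(hsv[...,2]<75)
    elif kind=="notgreen": m=~((g>r*1.25)&(g>b*1.1))
    m=m.astype(np.uint8)
    m=cv2.morphologyEx(m,cv2.MORPH_OPEN,np.ones((2,2)))
    n,l,st,_=cv2.connectedComponentsWithStats(m)
    F=(l==l[int(uv[1]),int(uv[0])]).astype(np.uint8)
    cs,_=cv2.findContours(F,cv2.RETR_EXTERNAL,cv2.CHAIN_APPROX_NONE);F[:]=0;cv2.drawContours(F,cs,-1,1,-1)
    return F
def fitxy(p,t,F,x0,z=0):
    x0=np.array(x0,float)
    f=lambda q:np.abs(sil(p,t,*q,z)-F).sum()
    o=minimize(f,x0,method="Nelder-Mead",options=dict(initial_simplex=x0+np.array([[0,0],[.006,0],[0,.006]]),xatol=1e-4))
    return o.x.round(4),round(o.fun),int(F.sum())
E
python3 - <<'E'
from fit import *
p=load("b1")
F=segm(p,(305,165),"metal");print(fitxy(p,"base",F,(.621,-.112)))
F=segm(p,(328,305),"brass");print(fitxy(p,"core",F,(.487,-.122)))
print(proj(p,[[.621,-.112,.0],[.487,-.122,0],[.439,.015,0.066]]))
# height of pin tip: wrist/top/side
pt=bot.grab_frame("top");ps=bot.grab_frame("side")
print("pin tip",tri([(p,(320,177)),(ps,(299,158))]), "core top wrist+side",tri([(p,(328,325)),(ps,(358,161))]))
cv2.imwrite("pics/bz.png",cv2.resize(p["pixels"][130:220,270:370],None,fx=6,fy=6,interpolation=cv2.INTER_CUBIC))
E
```

```text
(array([ 0.6201, -0.1146]), 56, 2666)
(array([ 0.4888, -0.1227]), 168, 793)
[[317.57572067 171.35745382]
 [326.98390861 301.36917241]
 [168.84437773 394.80496999]]
pin tip [ 0.62113215 -0.11497593  0.03756773] core top wrist+side [ 0.48667575 -0.12196012  0.03770339]
```

View pics/bz.png

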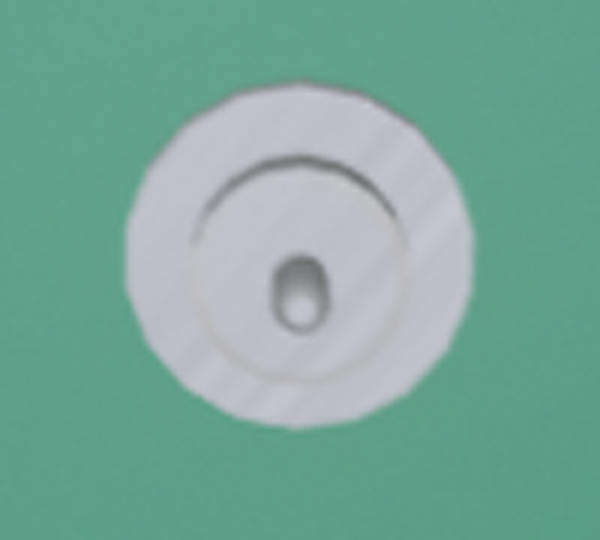

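```bash
python3 -m handwheel '[[0.2,0.07,0.9,0,0,0],[0,0,0.9,0,0,0],[0,0,0.9,0,0,0],[0,0,0.9,0,0,0],[0,0,0.9,0,0,0],[0,0,0.9,0,0,0],[0,0,0.5,0,0,0],[0,0,0.4,0,0,0]]' -1 30; python3 w.py b2
```

```text
clock: 6.12
position: [0.6204, -0.1157, 0.0106]
tool_rot: [3.142, 0.0, -0.001]
force: [-0.4, 0.4, 0.8]
grip_width: 0.0854
6.17 [ 0.62   -0.1154  0.0097] [-1.4  0.4 -0.6]
```

View pics/b2.png

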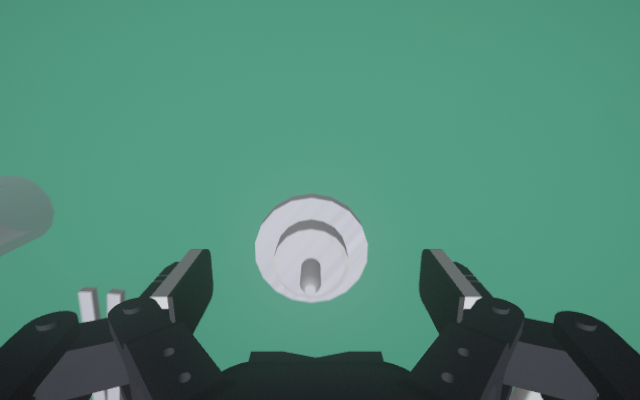

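```bash
python3 -m handwheel '[[0,-0.04,0,0,0,0],[0,0,0,0,0,0],[0,0,0,0,0,0],[0,0,0,0,0,0],[0,0,0,0,0,0]]' 1 30; python3 w.py b3; python3 - <<'E'
from fit import *
p=load("b3");T=p["pos"];a=proj(p,[[T[0],T[1],.008],[T[0],T[1],.022],[T[0],T[1],.04]]);print(a)
for z in(.008,):
  th=np.linspace(0,6.28,60)
  q=proj(p,np.c_[T[0]+.026*np.cos(th),T[1]+.026*np.sin(th),0*th+z]).astype(int)
  im=p["pixels"].copy();cv2.polylines(im,[q.reshape(-1,1,2)],True,(0,0,255));cv2.imwrite("pics/b3o.png",im)
E
```

```text
clock: 6.8
position: [0.6209, -0.1143, 0.0121]
tool_rot: [3.141, -0.001, -0.0]
force: [-2.4, 0.7, 7.7]
grip_width: 0.0303
6.85 [ 0.6209 -0.1143  0.0121] [-2.3  0.3  7.9]
[[316.03096073 254.48185857]
 [316.02605125 269.12373621]
 [316.01827827 292.53278794]]
```

View pics/b3o.png

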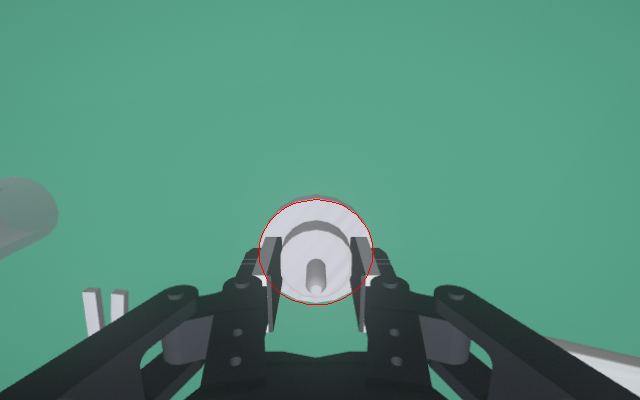

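```bash
python3 -m handwheel '[[0,0,-0.4,0,0,0],[0,0,-1,0,0,0],[0,0,-1,0,0,0],[0,0,-1,0,0,0],[-0.3,-0.96,-1,0,0,0],[-0.3,-0.96,-0.4,0,0,0],[-0.3,-0.96,0,0,0,0],[-0.3,-0.96,0,0,0,0]]'; python3 -m handwheel '[[-0.3,-0.96,0,0,0,0],[-0.3,-0.96,0,0,0,0],[-0.3,-0.96,0,0,0,0],[-0.3,-0.96,0,0,0,0],[-0.3,-0.96,0,0,0,0],[-0.3,-0.96,0,0,0,0],[-0.3,-0.96,0,0,0,0],[-0.3,-0.96,0,0,0,0]]'; python3 -m handwheel '[[-0.3,-0.96,0,0,0,0],[-0.3,-0.96,0,0,0,0],[-0.3,-0.96,0,0,0,0],[0,0,0,0,0,0],[0,0,0,0,0,0]]'; python3 w.py n1
```

```text
clock: 7.85
position: [0.5905, -0.0175, 0.1322]
tool_rot: [-3.142, -0.001, -0.0]
force: [-0.5, -0.4, -0.9]
grip_width: 0.0299
clock: 8.85
position: [0.5305, 0.1746, 0.132]
tool_rot: [-3.141, -0.001, -0.0]
force: [0.2, -0.1, -0.8]
grip_width: 0.0301
clock: 9.48
position: [0.5084, 0.2452, 0.1317]
tool_rot: [3.141, -0.0, -0.001]
force: [-0.3, 0.1, -0.8]
grip_width: 0.0299
9.53 [0.5085 0.245  0.1316] [ 0.4 -0.5 -0.3]
```

View pics/n1.png

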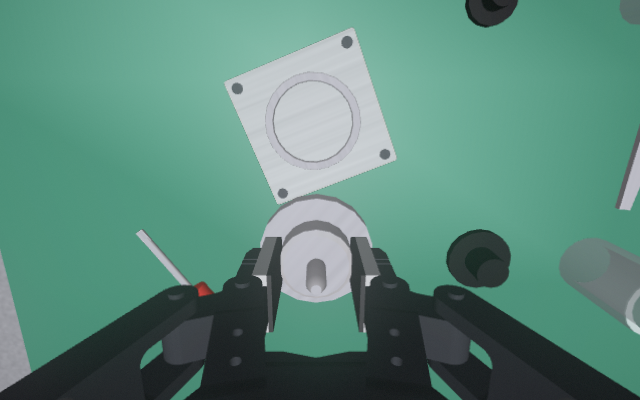

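```bash
cat > circ.py <<'E'
from fit import *
th=np.linspace(0,2*np.pi,180,endpoint=False)
def edgefit(p,circs,x0,sig=1.0,span=.006,sel=None,allz=0.0):
    """xy of centre maximizing gradient magnitude on projected circles [(r,z)]"""
    g=cv2.GaussianBlur(cv2.cvtColor(p["pixels"],cv2.COLOR_BGR2GRAY).astype(np.float32),(0,0),sig)
    m=np.hypot(cv2.Sobel(g,cv2.CV_32F,1,0),cv2.Sobel(g,cv2.CV_32F,0,1));m=np.minimum(m,60)
    def sc(x,y):
        P=np.vstack([np.c_[x+r*np.cos(th),y+r*np.sin(th),0*th+z] for r,z in circs])
        if sel is not None: P=P[np.tile(sel,len(circs))]
        q=proj(p,P).astype(np.float32)
        return cv2.remap(m,q[:,0].copy(),q[:,1].copy(),cv2.INTER_LINEAR).mean()
    best=None;x0=np.array(x0,float)
    for st in(span/6,span/24,span/96):
        c=[(sc(x0[0]+i*st,x0[1]+j*st),i,j) for i in range(-6,7) for j in range(-6,7)]
        b=max(c);x0=x0+st*np.array(b[1:]);
    return x0.round(4),b[0]
def draw(p,cs,n):
    im=p["pixels"].copy()
    for x,y,r,z in cs:
        q=proj(p,np.c_[x+r*np.cos(th),y+r*np.sin(th),0*th+z]).round().astype(np.int32);cv2.polylines(im,[q.reshape(-1,1,2)],True,(0,0,255))
    cv2.imwrite(f"pics/{n}.png",im)
E
python3 - <<'E'
from circ import *
p=load("n1");T=p["pos"]
c,s=edgefit(p,[(.029,.018),(.035,.018)],(.555,.246),span=.012);print("ring",c,s)
c2,s=edgefit(p,[(.035,.018)],c);print(c2,s); c3,s=edgefit(p,[(.029,.018)],c);print(c3,s)
# check ring height with scale: free z
for z in(.012,.015,.018,.021): print(z,edgefit(p,[(.029,z),(.035,z)],c))
# held base
up=np.sin(0*th)==0
front=(np.cos(th)>.2)
for dz in (-.008,-.006,-.004,-.002,0,.002): # TCP height minus flange top
    zf=T[2]+dz; print(dz,edgefit(p,[(.026,zf)],T[:2],sel=front,span=.005))
draw(p,[(*c,.029,.018),(*c,.035,.018),(T[0],T[1],.026,T[2]-.003),(T[0],T[1],.004,T[2]+.029)],"n1o")
E
```

```text
ring [0.5594 0.2478] 41.184086
[0.5602 0.2477] 40.682003
[0.5588 0.2477] 52.519707
0.012 (array([0.5595, 0.2489]), np.float32(39.83203))
0.015 (array([0.5595, 0.2485]), np.float32(40.319103))
0.018 (array([0.5595, 0.2478]), np.float32(41.212128))
0.021 (array([0.5604, 0.2477]), np.float32(42.190388))
-0.008 (array([0.5081, 0.2453]), np.float32(59.864567))
-0.006 (array([0.5084, 0.2454]), np.float32(59.971024))
-0.004 (array([0.5087, 0.2454]), np.float32(59.98393))
-0.002 (array([0.5091, 0.2454]), np.float32(59.734524))
0 (array([0.5096, 0.2454]), np.float32(58.139805))
0.002 (array([0.5101, 0.2454]), np.float32(54.621323))
```

View pics/n1o.png

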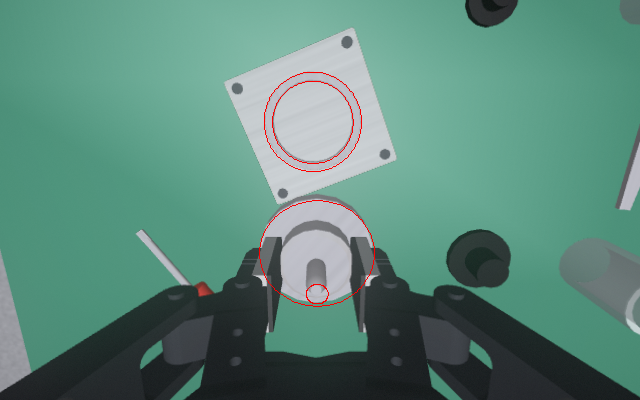

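```bash
python3 - <<'E'
from circ import *
for n in("b3","n1"):
    p=load(n);im=p["pixels"][185:320,240:395];cv2.imwrite(f"pics/{n}z.png",cv2.resize(im,None,fx=5,fy=5,interpolation=cv2.INTER_CUBIC))
    print(n,p["pos"])
E
```

```text
b3 [ 0.62092984 -0.11432038  0.01207312]
n1 [0.50852034 0.24495662 0.1316077 ]
```

View pics/b3z.png

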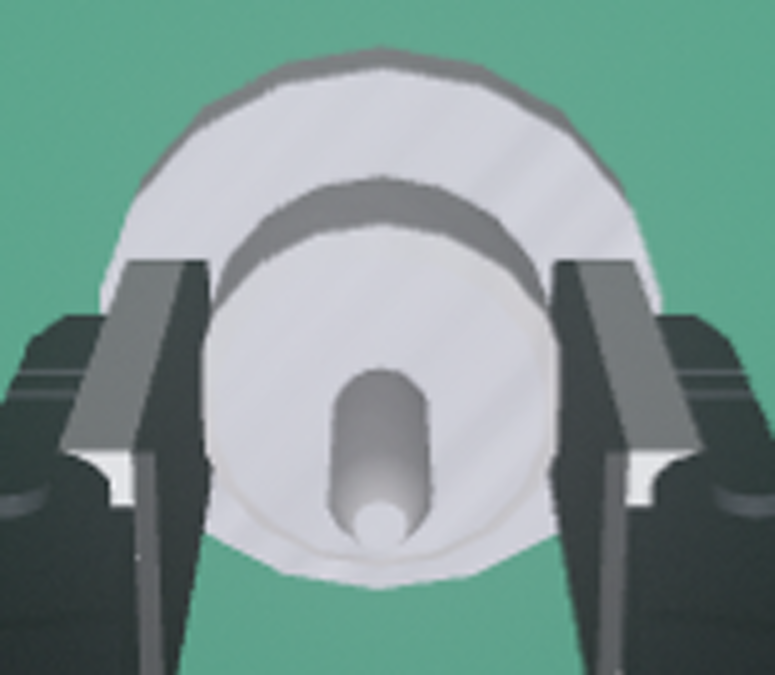

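View pics/n1z.png

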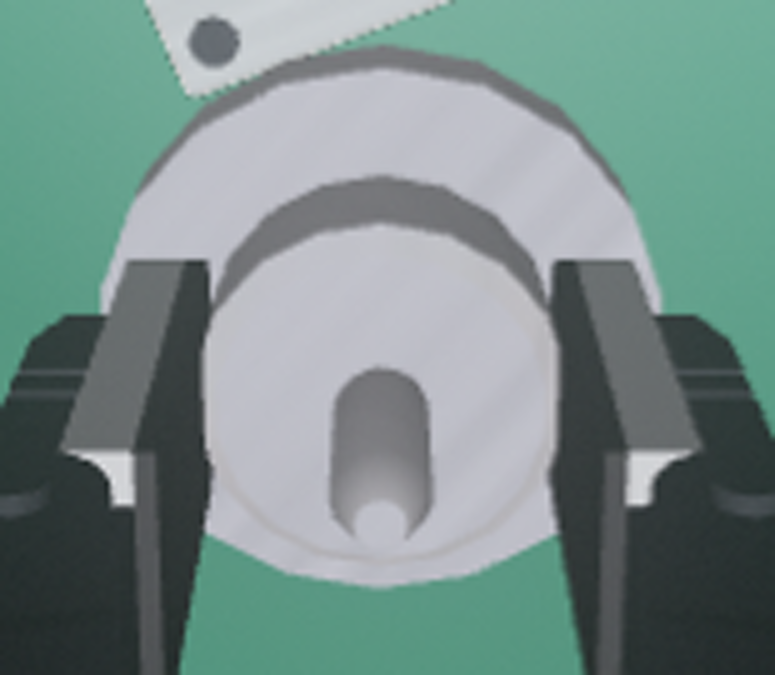

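```bash
python3 -m handwheel '[[0.67,-0.03,0,0,0,0],[0.67,-0.03,0.5,0,0,0],[0.67,-0.04,0.8,0,0,0],[0,0,0.9,0,0,0],[0,0,0.8,0,0,0],[0,0,0.4,0,0,0],[0,0,0,0,0,0],[0,0,0,0,0,0]]'; python3 w.py n2; python3 - <<'E'
from circ import *
p=load("n2");T=p["pos"]
front=(np.cos(th)>.35)
c=(.5594,.2478)
for r in(.029,.035):
  print("ring",r,edgefit(p,[(r,.018)],c,sel=front,span=.004))
print("base",edgefit(p,[(.026,T[2]-.004)],T[:2],sel=front,span=.004))
im=p["pixels"].copy()[130:320,220:420];cv2.imwrite("pics/n2z.png",cv2.resize(im,None,fx=3.8,fy=3,interpolation=cv2.INTER_CUBIC))
E
```

```text
clock: 10.52
position: [0.5588, 0.2484, 0.047]
tool_rot: [-3.141, -0.001, -0.0]
force: [-0.7, -0.0, -1.5]
grip_width: 0.03
10.57 [0.5588 0.2485 0.0471] [ 0.2 -0.6 -0.5]
ring 0.029 (array([0.5597, 0.2477]), np.float32(39.27104))
ring 0.035 (array([0.5607, 0.2477]), np.float32(57.302032))
base (array([0.5612, 0.2487]), np.float32(57.63781))
```

View pics/n2z.png

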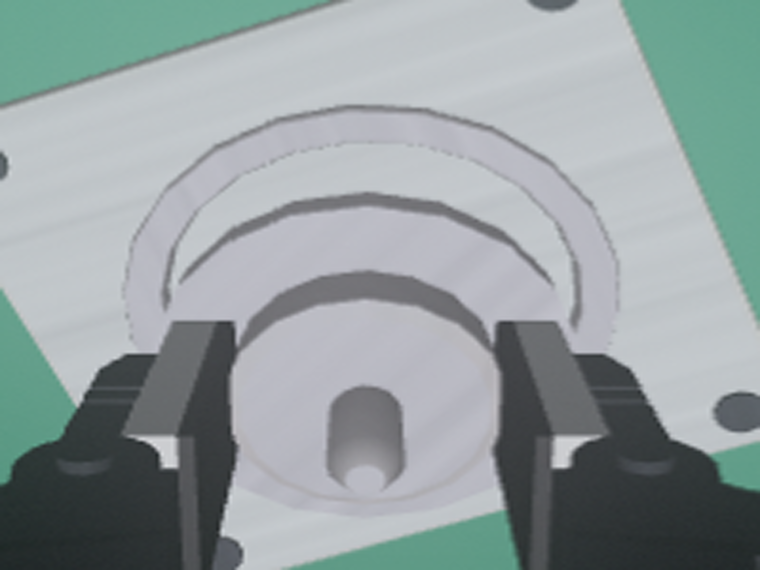

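```bash
python3 -m handwheel '[[0.02,0.04,0,0,0,0],[0,0,0.3,0,0,0],[0,0,0.3,0,0,0],[0,0,0.2,0,0,0],[0,0,0,0,0,0]]'; python3 w.py n3;  python3 - <<'E'
from circ import *
p=load("n3");im=p["pixels"].copy()[130:320,220:420];cv2.imwrite("pics/n3z.png",cv2.resize(im,None,fx=3.8,fy=3,interpolation=cv2.INTER_CUBIC))
E
```

```text
clock: 11.2
position: [0.5586, 0.2472, 0.0257]
tool_rot: [3.141, 0.001, -0.0]
force: [0.0, -0.7, -0.0]
grip_width: 0.0302
11.25 [0.5588 0.2473 0.0261] [ 0.1  0.7 -0.5]
```

View pics/n3z.png

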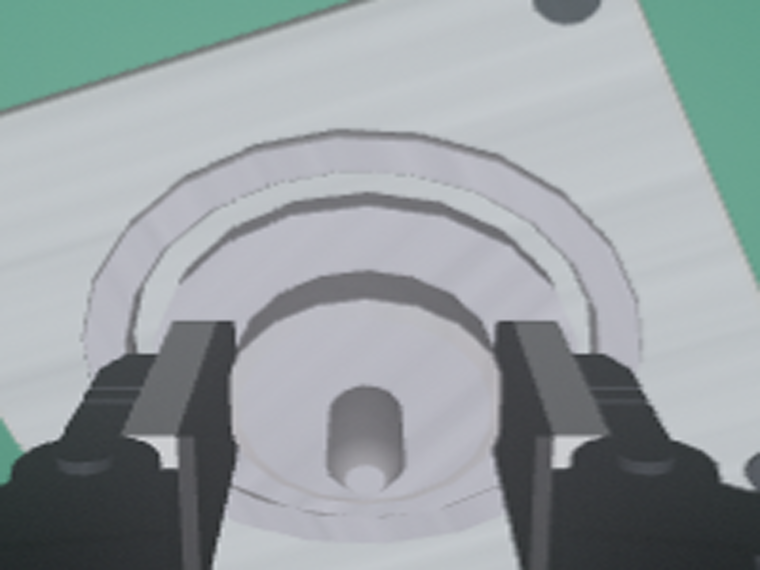

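```bash
python3 -m handwheel '[[0,0,0.05,0,0,0],[0,0,0,0,0,0]]'; python3 -m handwheel '[[0,0,0.04,0,0,0],[0,0,0,0,0,0]]';python3 -m handwheel '[[0,0,0.04,0,0,0],[0,0,0,0,0,0]]'
```

```text
clock: 11.5
position: [0.559, 0.2473, 0.0251]
tool_rot: [-3.141, -0.0, -0.0]
force: [0.7, -0.6, -0.2]
grip_width: 0.0303
clock: 11.75
position: [0.559, 0.2474, 0.0241]
tool_rot: [-3.141, -0.0, -0.0]
force: [0.5, -0.7, -0.5]
grip_width: 0.0295
clock: 12.0
position: [0.5591, 0.2473, 0.024]
tool_rot: [-3.141, -0.0, -0.0]
force: [-4.4, -2.0, 16.5]
grip_width: 0.0301
```

```bash
python3 -m handwheel '[[0,0,-0.02,0,0,0],[0,0,0,0,0,0]]'; python3 -m handwheel '[[0,0,0,0,0,0],[0,0,0,0,0,0],[0,0,0,0,0,0],[0,0,0,0,0,0]]' -1; python3 -m handwheel '[[0,0,-0.4,0,0,0],[0,0,-0.8,0,0,0],[0,0,-1,0,0,0],[0,0,-1,0,0,0],[-0.6,0.1,-0.2,0,0,0],[-0.6,0,0,0,0,0],[-0.6,0,0,0,0,0],[0,0,0,0,0,0]]';python3 w.py n4; python3 - <<'E'
from circ import *
p=load("n4");T=p["pos"];print(T)
c=(.5597,.2475)
for r,z in((.029,.018),(.035,.018),(.026,.02),(.016,.034)):
  print(r,edgefit(p,[(r,z)],c,span=.004))
E
```

```text
clock: 12.25
position: [0.5591, 0.2473, 0.024]
tool_rot: [-3.141, -0.0, -0.0]
force: [-2.2, -1.1, 8.9]
grip_width: 0.0298
clock: 12.75
position: [0.5589, 0.2473, 0.0235]
tool_rot: [3.142, 0.0, -0.0]
force: [-0.1, -0.1, -0.4]
grip_width: 0.0852
clock: 13.75
position: [0.5128, 0.2451, 0.1086]
tool_rot: [3.141, 0.001, 0.001]
force: [1.0, -0.2, -0.2]
grip_width: 0.0855
13.8 [0.5136 0.245  0.1086] [ 0.6 -0.5  0.2]
[0.51361544 0.24499988 0.10859619]
0.029 (array([0.5593, 0.2479]), np.float32(52.873444))
0.035 (array([0.5604, 0.2477]), np.float32(38.38505))
0.026 (array([0.5591, 0.2477]), np.float32(33.835793))
0.016 (array([0.5605, 0.2476]), np.float32(14.816355))
```

View pics/n4.png

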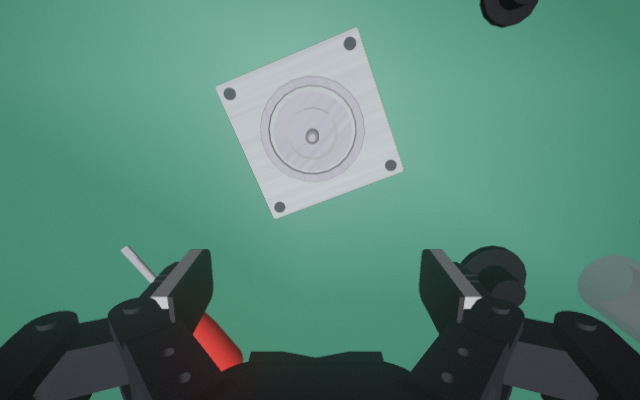

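```bash
python3 -m handwheel '[[-0.07,0.98,0,0,0,0],[-0.07,0.98,0,0,0,0],[-0.07,0.98,0,0,0,0],[-0.07,0.98,0,0,0,0],[-0.07,0.98,0,0,0,0],[-0.07,0.98,0,0,0,0],[-0.07,0.98,0,0,0,0],[-0.07,0.98,0,0,0,0]]'; python3 -m handwheel '[[-0.07,0.98,0,0,0,0],[-0.07,0.98,0,0,0,0],[-0.07,0.98,0,0,0,0],[-0.07,0.98,0,0,0,0],[-0.07,0.98,0,0,0,0],[-0.07,0.98,0,0,0,0],[-0.07,0.98,0,0,0,0],[0,0,0,0,0,0]]';python3 w.py c1; python3 - <<'E'
from circ import *
p=load("c1");T=p["pos"];print(T,proj(p,[[.487,-.122,0],[.487,-.122,.04]]))
for r,z in((.011,.04),(.0065,.04)):
  print(r,edgefit(p,[(r,z)],(.487,-.122),span=.006))
print("both",edgefit(p,[(.011,.04),(.0065,.04)],(.487,-.122),span=.006))
uv=proj(p,[[.487,-.122-.009,.04]])[0]
F=segm(p,uv,"brass");print(F.sum(),fitxy(p,"core",F,(.487,-.122)))
E
```

```text
clock: 14.8
position: [0.5003, 0.0478, 0.1084]
tool_rot: [3.142, -0.0, -0.001]
force: [0.6, -0.6, 0.6]
grip_width: 0.0854
clock: 15.8
position: [0.4876, -0.1247, 0.1084]
tool_rot: [3.141, 0.0, -0.003]
force: [-0.3, 0.1, -0.1]
grip_width: 0.0853
15.85 [ 0.4877 -0.1234  0.1084] [-0.4  1.2 -0.4]
[ 0.48772094 -0.12335856  0.10836385] [[312.39693705 194.15792278]
 [311.77971602 211.12677814]]
0.011 (array([ 0.4886, -0.1212]), np.float32(57.409645))
0.0065 (array([ 0.4889, -0.1211]), np.float32(60.0))
both (array([ 0.4886, -0.1212]), np.float32(58.704823))
1112 (array([ 0.4877, -0.1214]), 219, 1112)
```

View pics/c1.png

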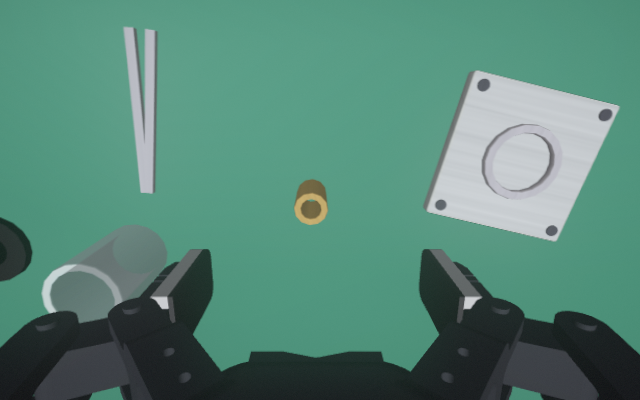

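```bash
python3 -c "
from fit import *
print(tri([(load('b1'),(328,325)),(load('c1'),(311,208))]))"
python3 -m handwheel '[[0.03,-0.08,0.5,0,0,0],[0,0,1,0,0,0],[0,0,1,0,0,0],[0,0,0.8,0,0,0],[0,0,0.4,0,0,0],[0,0,0,0,0,0]]';python3 w.py c2;python3 -m handwheel '[[0,0,0,0,0,0],[0,0,0,0,0,0],[0,0,0,0,0,0],[0,0,0,0,0,0],[0,0,0,0,0,0],[0,0,0,0,0,0]]' 1 30;python3 w.py c3;python3 - <<'E'
from circ import *
for n in("c2","c3"):
    p=load(n);T=p["pos"];print(n,edgefit(p,[(.011,.04),(.0065,.04)],(.488,-.121),span=.006))
E
```

```text
[ 0.48939506 -0.12161359  0.0409096 ]
clock: 16.6
position: [0.4881, -0.1201, 0.0154]
tool_rot: [-3.141, 0.001, 0.001]
force: [-0.4, 1.1, -0.5]
grip_width: 0.0853
16.65 [ 0.4884 -0.1203  0.0161] [-0.2  0.4 -0.1]
clock: 17.4
position: [0.4885, -0.1207, 0.0163]
tool_rot: [3.142, -0.0, -0.0]
force: [-1.4, 0.0, 5.8]
grip_width: 0.0213
17.45 [ 0.4885 -0.1207  0.0163] [-0.5  0.5  6. ]
c2 (array([ 0.4891, -0.1216]), np.float32(53.208755))
c3 (array([ 0.4892, -0.1206]), np.float32(57.25073))
```

View pics/c3.png

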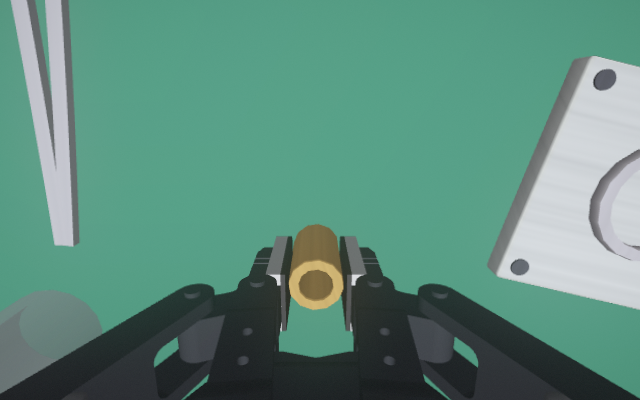

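```bash
python3 -m handwheel '[[0,0,-0.4,0,0,0],[0,0,-1,0,0,0],[0,0,-1,0,0,0],[0.07,-0.98,-1,0,0,0],[0.07,-0.98,-0.6,0,0,0],[0.07,-0.98,0,0,0,0],[0.07,-0.98,0,0,0,0],[0.07,-0.98,0,0,0,0]]'; python3 -m handwheel '[[0.07,-0.98,0,0,0,0],[0.07,-0.98,0,0,0,0],[0.07,-0.98,0,0,0,0],[0.07,-0.98,0,0,0,0],[0.07,-0.98,0,0,0,0],[0.07,-0.98,0,0,0,0],[0.07,-0.98,0,0,0,0],[0.07,-0.98,0,0,0,0]]'; python3 -m handwheel '[[0.07,-0.98,0,0,0,0],[0.07,-0.98,0,0,0,0],[0,0,0,0,0,0],[0,0,0,0,0,0]]';python3 w.py d1;python3 - <<'E'
from circ import *
p=load("d1");T=p["pos"]
print("core",edgefit(p,[(.011,T[2]+.0237),(.0065,T[2]+.0237)],T[:2],span=.004)[0]-T[:2])
c=(.5593,.2477)
for r,z in((.029,.018),(.035,.018),(.026,.02),(.016,.034),(.004,.048),(.002,.052)):
  print(r,edgefit(p,[(r,z)],c,span=.004))
E
```

```text
clock: 18.45
position: [0.4971, 0.0025, 0.1167]
tool_rot: [-3.142, -0.0, -0.0]
force: [0.1, -0.0, -0.7]
grip_width: 0.021
clock: 19.45
position: [0.5111, 0.1985, 0.1167]
tool_rot: [-3.142, -0.0, -0.0]
force: [-0.4, -0.3, -0.5]
grip_width: 0.0209
clock: 19.95
position: [0.5146, 0.2461, 0.1163]
tool_rot: [3.141, 0.0, -0.001]
force: [-0.2, 0.3, -0.0]
grip_width: 0.0208
20.0 [0.5147 0.2459 0.1163] [-0.6 -1.  -0.4]
core [0.00067827 0.00041215]
0.029 (array([0.5591, 0.2481]), np.float32(53.37563))
0.035 (array([0.5602, 0.2477]), np.float32(40.352592))
0.026 (array([0.5588, 0.2477]), np.float32(34.491093))
0.016 (array([0.5603, 0.2477]), np.float32(16.735556))
0.004 (array([0.5615, 0.2472]), np.float32(58.15956))
0.002 (array([0.5601, 0.2476]), np.float32(60.0))
```

View pics/d1.png

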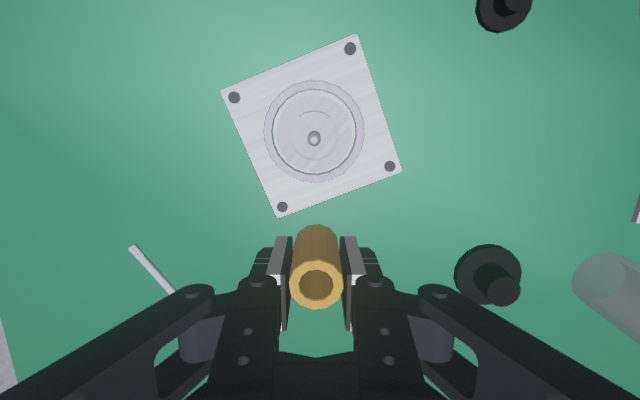

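```bash
python3 -m handwheel '[[0.6,-0.02,0,0,0,0],[0.6,-0.02,0,0,0,0],[0.57,-0.02,0.4,0,0,0],[0,0,0.8,0,0,0],[0,0,0.4,0,0,0],[0,0,0,0,0,0],[0,0,0,0,0,0]]';python3 w.py d2;python3 - <<'E'
from circ import *
p=load("d2");T=p["pos"]
print("core",edgefit(p,[(.011,T[2]+.0237),(.0065,T[2]+.0237)],T[:2],span=.004)[0])
c=(.5597,.2477)
front=np.cos(th)>.35
for r,z in((.029,.018),(.035,.018),(.026,.02)):
  print(r,edgefit(p,[(r,z)],c,span=.004,sel=front))
im=p["pixels"][100:320,200:430];cv2.imwrite("pics/d2z.png",cv2.resize(im,None,fx=3,fy=2.7,interpolation=cv2.INTER_CUBIC))
ps=bot.grab_frame("side");im=ps["pixels"][200:340,220:360];cv2.imwrite("pics/d2s.png",cv2.resize(im,None,fx=4,fy=4,interpolation=cv2.INTER_CUBIC))
E
```

```text
clock: 20.88
position: [0.5592, 0.2484, 0.0765]
tool_rot: [-3.141, -0.001, -0.0]
force: [-0.3, 0.2, -0.6]
grip_width: 0.0207
20.93 [0.5593 0.2484 0.0767] [-0.2 -0.1 -0.8]
core [0.5601 0.2486]
0.029 (array([0.5574, 0.2482]), np.float32(52.159634))
0.035 (array([0.5607, 0.2478]), np.float32(57.553326))
0.026 (array([0.5609, 0.2476]), np.float32(54.840042))
```

View pics/d2z.png

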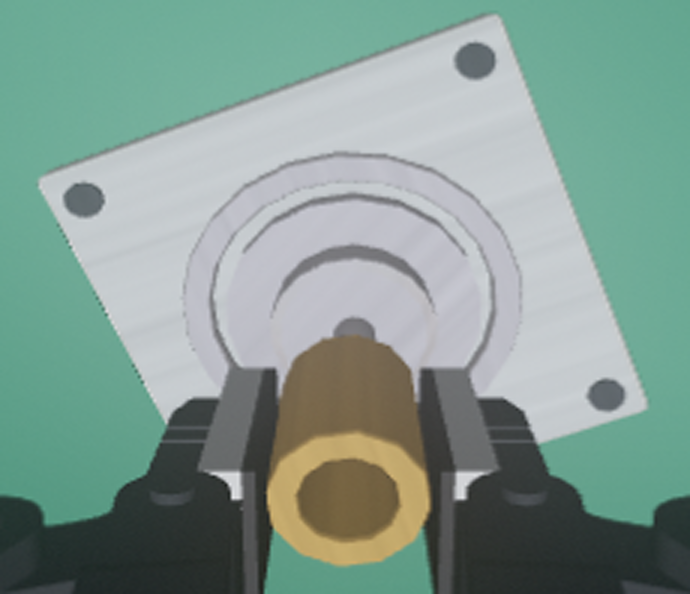

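View pics/d2s.png

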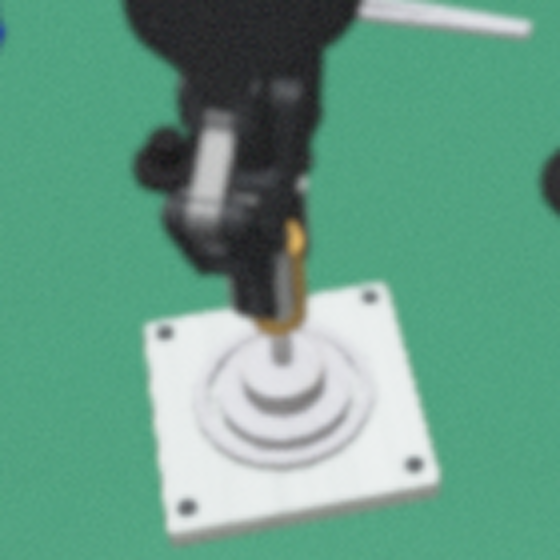

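```bash
python3 -m handwheel '[[0,0.03,0,0,0,0],[0,0,0.3,0,0,0],[0,0,0.15,0,0,0],[0,0,0,0,0,0]]'; python3 w.py d3; python3 -c "
from fit import *
p=load('d3');im=p['pixels'][100:320,200:430];cv2.imwrite('pics/d3z.png',cv2.resize(im,None,fx=3,fy=2.7,interpolation=cv2.INTER_CUBIC))"
```

```text
clock: 21.48
position: [0.5587, 0.2474, 0.0643]
tool_rot: [3.141, 0.001, -0.0]
force: [-0.3, 0.1, -0.4]
grip_width: 0.0212
21.52 [0.5589 0.2475 0.0646] [-0.3 -0.3 -1.4]
```

View pics/d3z.png

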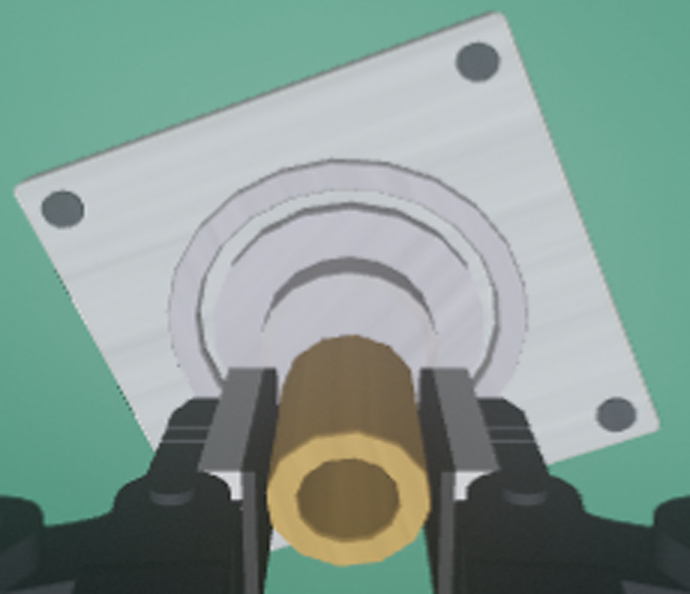

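```bash
python3 -m handwheel '[[0,0,0.2,0,0,0],[0,0,0.2,0,0,0],[0,0,0,0,0,0]]'; python3 -m handwheel '[[0,0,0.08,0,0,0],[0,0,0,0,0,0]]'; python3 -m handwheel '[[0,0,0.04,0,0,0],[0,0,0,0,0,0]]'; python3 -m handwheel '[[0,0,0.03,0,0,0],[0,0,0,0,0,0]]'
```

```text
clock: 21.9
position: [0.5587, 0.2474, 0.0543]
tool_rot: [3.141, 0.001, -0.0]
force: [-0.5, -0.4, -1.1]
grip_width: 0.0207
clock: 22.15
position: [0.5589, 0.2475, 0.0527]
tool_rot: [-3.142, 0.0, -0.0]
force: [-0.0, 0.1, -1.1]
grip_width: 0.0208
clock: 22.4
position: [0.5589, 0.2475, 0.0518]
tool_rot: [3.142, 0.0, -0.0]
force: [0.3, -0.6, -0.5]
grip_width: 0.0209
clock: 22.65
position: [0.5589, 0.2475, 0.051]
tool_rot: [3.142, 0.0, -0.0]
force: [0.1, 0.9, -0.7]
grip_width: 0.0207
```

```bash
python3 -m handwheel '[[0,0,0.03,0,0,0],[0,0,0,0,0,0]]'; python3 -m handwheel '[[0,0,0.03,0,0,0],[0,0,0,0,0,0]]'
```

```text
clock: 22.9
position: [0.559, 0.2475, 0.0504]
tool_rot: [-3.142, -0.0, -0.0]
force: [-0.4, -0.7, 2.2]
grip_width: 0.0207
clock: 23.15
position: [0.5592, 0.2476, 0.0503]
tool_rot: [-3.141, -0.001, -0.0]
force: [-4.5, -2.3, 13.9]
grip_width: 0.021
```

```bash
python3 -m handwheel '[[0,0,-0.03,0,0,0],[0,0,0,0,0,0]]'; python3 -m handwheel '[[0,0,0,0,0,0],[0,0,0,0,0,0],[0,0,0,0,0,0],[0,0,0,0,0,0]]' -1; python3 -m handwheel '[[0,0,-0.4,0,0,0],[0,0,-0.8,0,0,0],[0,0,-1,0,0,0],[0,0,-1,0,0,0],[-0.5,0,-0.6,0,0,0],[-0.5,0,0,0,0,0],[-0.5,0,0,0,0,0],[0,0,0,0,0,0]]';python3 w.py d4;python3 - <<'E'
from circ import *
p=load("d4")
for r,z in((.011,.074),(.0065,.074)):
  print(r,edgefit(p,[(r,z)],(.559,.2477),span=.004))
for r,z in((.029,.018),(.026,.020)): print(r,edgefit(p,[(r,z)],(.559,.2477),span=.004))
E
```

```text
clock: 23.4
position: [0.559, 0.2476, 0.0504]
tool_rot: [-3.141, -0.0, -0.0]
force: [-0.7, -1.3, 4.7]
grip_width: 0.0208
clock: 23.9
position: [0.5589, 0.2475, 0.0502]
tool_rot: [3.142, 0.0, -0.0]
force: [-0.1, -0.4, 0.6]
grip_width: 0.0855
clock: 24.9
position: [0.5201, 0.2476, 0.1448]
tool_rot: [3.141, 0.001, 0.001]
force: [-0.5, 0.2, -1.0]
grip_width: 0.0851
24.95 [0.5209 0.2475 0.1449] [-0.1 -0.7 -0.1]
0.011 (array([0.559 , 0.2476]), np.float32(51.053764))
0.0065 (array([0.5582, 0.2474]), np.float32(56.499344))
0.029 (array([0.5592, 0.2477]), np.float32(50.16941))
0.026 (array([0.5592, 0.248 ]), np.float32(33.4376))
```

View pics/d4.png

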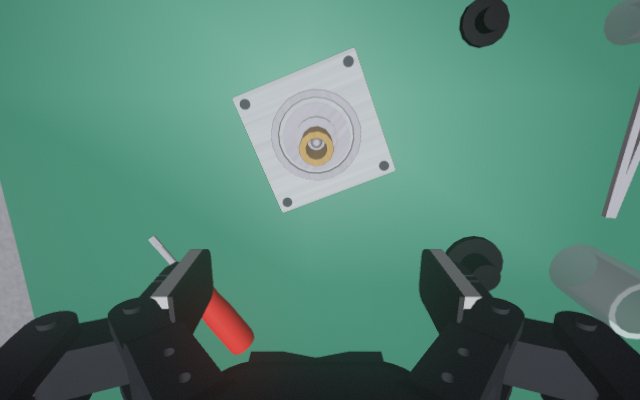

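```bash
python3 -m handwheel '[[-0.32,0.93,0,0,0,0],[-0.32,0.93,0,0,0,0],[-0.32,0.93,0,0,0,0],[-0.32,0.93,0,0,0,0],[-0.32,0.93,0,0,0,0],[-0.32,0.93,0,0,0,0],[-0.32,0.93,0,0,0,0],[-0.32,0.93,0,0,0,0]]'; python3 -m handwheel '[[-0.32,0.93,0,0,0,0],[-0.32,0.93,0,0,0,0],[0,0,0,0,0,0],[0,0,0,0,0,0]]';python3 w.py t1; python3 - <<'E'
from circ import *
p=load("t1")
for r,z in((.0235,.066),(.0185,.066),(.0235,0)):
  print(r,z,edgefit(p,[(r,z)],(.439,.0155),span=.008))
print(edgefit(p,[(.0235,.066),(.0185,.066)],(.439,.0155),span=.008))
E
```

```text
clock: 25.95
position: [0.4573, 0.0607, 0.145]
tool_rot: [3.141, 0.0, -0.001]
force: [0.2, 0.3, 0.7]
grip_width: 0.0852
clock: 26.45
position: [0.4418, 0.0155, 0.1452]
tool_rot: [-3.141, -0.0, -0.0]
force: [-0.2, 0.1, -0.4]
grip_width: 0.0855
26.5 [0.4418 0.0156 0.1452] [-0.8 -0.8  2.4]
0.0235 0.066 (array([0.4411, 0.0147]), np.float32(59.51042))
0.0185 0.066 (array([0.4416, 0.0147]), np.float32(60.0))
0.0235 0 (array([0.4403, 0.0148]), np.float32(29.013454))
(array([0.4411, 0.0147]), np.float32(59.755207))
```

View pics/t1.png

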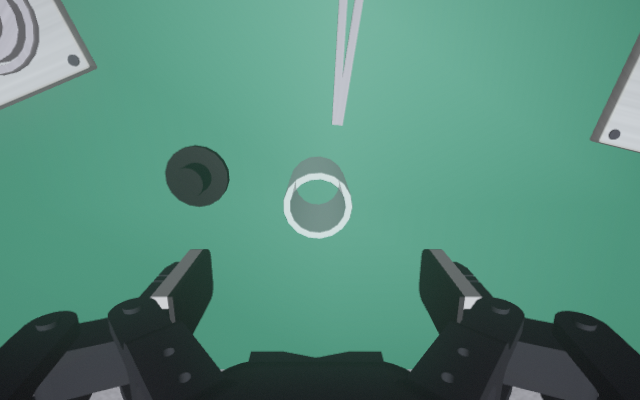

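```bash
python3 -c "
from fit import *
print(tri([(load('c1'),(82,297)),(load('t1'),(318,204.5))]))
print('cap',[onz(load('t1'),(204,181),.036),onz(load('t1'),(197,176),.014)])"
python3 -m handwheel '[[-0.03,0.03,0.5,0,0,0],[0,0,1,0,0,0],[0,0,1,0,0,0],[0,0,1,0,0,0],[0,0,0.8,0,0,0],[0,0,0.4,0,0,0],[0,0,0,0,0,0]]';python3 -m handwheel '[[0,0,0,0,0,0],[0,0,0,0,0,0],[0,0,0,0,0,0],[0,0,0,0,0,0],[0,0,0,0,0,0]]' 1 30;python3 w.py t2;python3 - <<'E'
from circ import *
p=load("t2");print(p["pos"],edgefit(p,[(.0235,.066),(.0185,.066)],(.441,.0147),span=.006))
E
```

```text
[0.44218703 0.0142643  0.06514448]
cap [array([[0.45114321, 0.09835133, 0.036     ]]), array([[0.44999704, 0.11086069, 0.014     ]])]
clock: 27.38
position: [0.4402, 0.0145, 0.0272]
tool_rot: [3.142, 0.001, 0.0]
force: [0.2, -0.4, -0.2]
grip_width: 0.0857
clock: 28.0
position: [0.441, 0.0143, 0.0285]
tool_rot: [-3.141, -0.001, -0.0]
force: [-1.9, 1.1, 11.0]
grip_width: 0.0467
28.05 [0.441  0.0144 0.0285] [-1.5  0.7 10.1]
[0.44103827 0.01435136 0.02850605] (array([0.4416, 0.0141]), np.float32(49.40923))
```

View pics/t2.png

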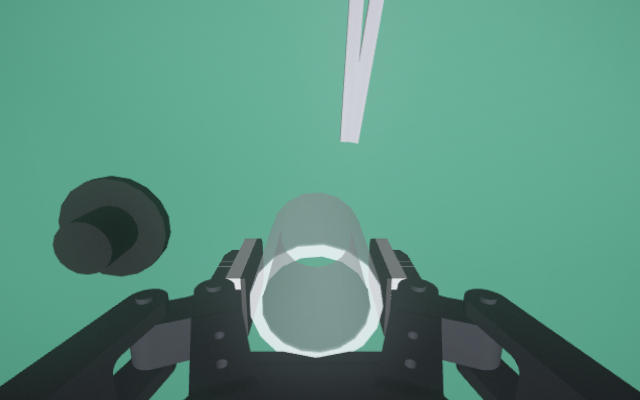

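```bash
python3 -m handwheel '[[0,0,-0.4,0,0,0],[0,0,-1,0,0,0],[0,0,-1,0,0,0],[0,0,-1,0,0,0],[0.28,-0.93,-1,0,0,0],[0.28,-0.93,0,0,0,0],[0.28,-0.93,0,0,0,0],[0.28,-0.93,0,0,0,0]]'; python3 -m handwheel '[[0.28,-0.93,0,0,0,0],[0.28,-0.93,0,0,0,0],[0.28,-0.93,0,0,0,0],[0.28,-0.93,0,0,0,0],[0.28,-0.93,0,0,0,0],[0.28,-0.93,0,0,0,0],[0,0,0,0,0,0],[0,0,0,0,0,0]]';python3 w.py u1;python3 - <<'E'
from circ import *
p=load("u1");T=p["pos"];print("tube",edgefit(p,[(.0235,T[2]+.0375),(.0185,T[2]+.0375)],T[:2],span=.004)[0]-T[:2])
print(edgefit(p,[(.011,.074),(.0065,.074)],(.559,.2477),span=.004))
print(edgefit(p,[(.029,.018)],(.559,.2477),span=.004))
E
```

```text
clock: 29.05
position: [0.4689, 0.108, 0.1387]
tool_rot: [-3.141, -0.001, -0.001]
force: [-0.3, -0.4, -0.9]
grip_width: 0.0466
clock: 30.05
position: [0.5106, 0.2463, 0.1379]
tool_rot: [3.141, 0.0, -0.001]
force: [0.2, -1.6, -0.7]
grip_width: 0.0464
30.1 [0.5106 0.246  0.138 ] [0.1 0.  0.2]
tube [5.77642258e-04 7.96721523e-05]
(array([0.5588, 0.2476]), np.float32(53.445366))
(array([0.559 , 0.2481]), np.float32(51.732876))
```

View pics/u1.png

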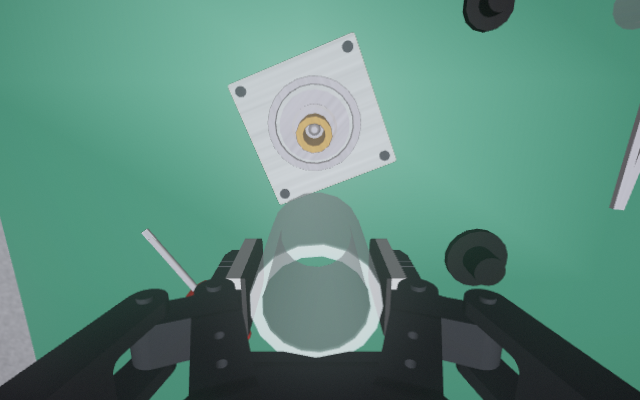

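```bash
python3 -m handwheel '[[0.6,-0.02,0,0,0,0],[0.7,-0.02,0,0,0,0],[0.6,0,0,0,0,0],[0,0,0.8,0,0,0],[0,0,0,0,0,0],[0,0,0,0,0,0]]';python3 w.py u2;python3 - <<'E'
from circ import *
p=load("u2");T=p["pos"];print(T,"tube",edgefit(p,[(.0235,T[2]+.0375),(.0185,T[2]+.0375)],T[:2],span=.004))
front=np.cos(th)>.3
for r,z in((.029,.018),(.035,.018),(.026,.02)):print(edgefit(p,[(r,z)],(.559,.2477),span=.004,sel=front))
im=p["pixels"][60:360,200:430];cv2.imwrite("pics/u2z.png",cv2.resize(im,None,fx=3,fy=2,interpolation=cv2.INTER_CUBIC))
ps=bot.grab_frame("side");im=ps["pixels"][200:340,220:360];cv2.imwrite("pics/u2s.png",cv2.resize(im,None,fx=4,fy=4,interpolation=cv2.INTER_CUBIC))
E
```

```text
clock: 30.85
position: [0.5586, 0.2476, 0.1183]
tool_rot: [-3.141, -0.0, -0.001]
force: [-0.0, 0.2, -0.1]
grip_width: 0.0464
30.9 [0.5587 0.2477 0.1185] [-0.  -0.2 -0.5]
[0.55867094 0.2477454  0.11852871] tube (array([0.5594, 0.2474]), np.float32(47.66377))
(array([0.5572, 0.2478]), np.float32(50.376858))
(array([0.5608, 0.2477]), np.float32(56.100338))
(array([0.561 , 0.2474]), np.float32(51.844967))
```

View pics/u2z.png

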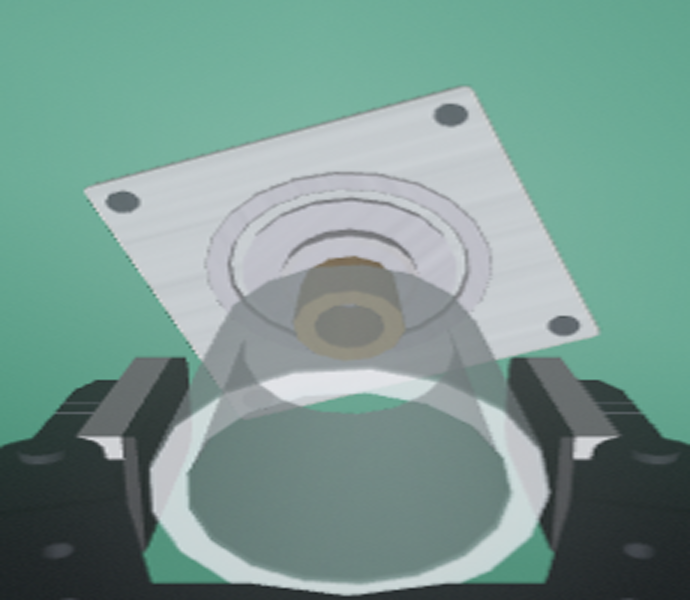

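View pics/u2s.png

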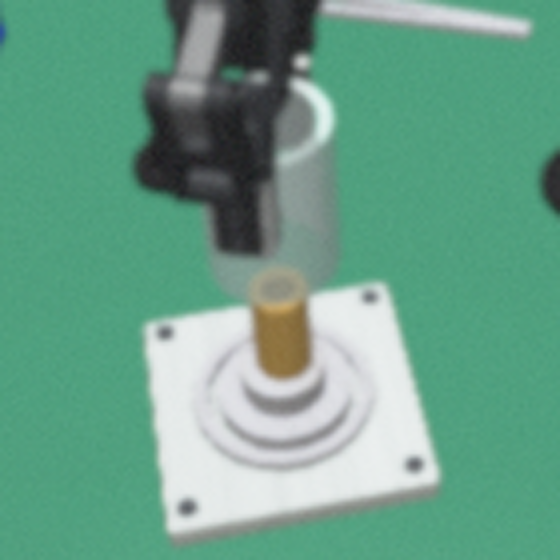

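```bash
python3 -m handwheel '[[0,0,0.5,0,0,0],[0,0,0.5,0,0,0],[0,0,0.5,0,0,0],[0,0,0.4,0,0,0],[0,0,0,0,0,0]]';python3 w.py u3;python3 - <<'E'
from circ import *
p=load("u3");T=p["pos"];print(T,"tube",edgefit(p,[(.0235,T[2]+.0375),(.0185,T[2]+.0375)],T[:2],span=.004))
im=p["pixels"][60:360,200:430];cv2.imwrite("pics/u3z.png",cv2.resize(im,None,fx=3,fy=2,interpolation=cv2.INTER_CUBIC))
ps=bot.grab_frame("side");im=ps["pixels"][200:340,220:360];cv2.imwrite("pics/u3s.png",cv2.resize(im,None,fx=4,fy=4,interpolation=cv2.INTER_CUBIC))
E
```

```text
clock: 31.58
position: [0.5578, 0.2476, 0.0693]
tool_rot: [3.141, 0.001, -0.0]
force: [0.9, -1.2, -0.7]
grip_width: 0.0465
31.62 [0.5581 0.2477 0.07  ] [-0.  -0.5  0.4]
[0.55807768 0.24772993 0.06996712] tube (array([0.5588, 0.2476]), np.float32(46.246212))
```

View pics/u3z.png

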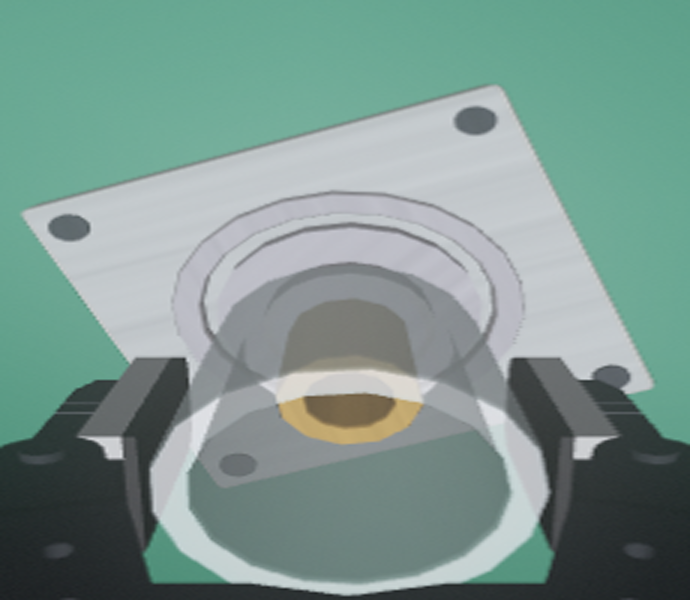

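View pics/u3s.png

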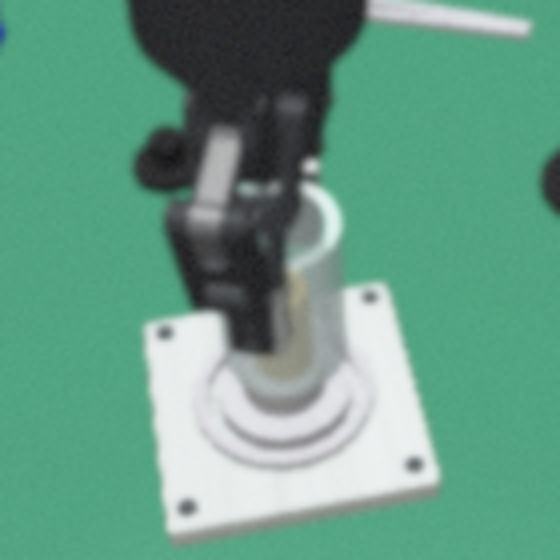

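```bash
python3 -m handwheel '[[0.02,0,0.15,0,0,0],[0,0,0.12,0,0,0],[0,0,0,0,0,0]]'; python3 -m handwheel '[[0,0,0.08,0,0,0],[0,0,0,0,0,0]]'; python3 -m handwheel '[[0,0,0.08,0,0,0],[0,0,0,0,0,0]]'
```

```text
clock: 32.05
position: [0.5586, 0.2477, 0.0633]
tool_rot: [3.141, 0.0, -0.0]
force: [0.1, -0.1, -0.9]
grip_width: 0.0468
clock: 32.3
position: [0.5587, 0.2477, 0.0614]
tool_rot: [3.142, 0.0, -0.0]
force: [0.0, 0.3, -0.4]
grip_width: 0.0466
clock: 32.55
position: [0.5586, 0.2477, 0.0594]
tool_rot: [3.141, 0.0, -0.0]
force: [0.4, -0.5, -0.5]
grip_width: 0.0461
```

```bash
python3 -m handwheel '[[0,0,0.15,0,0,0],[0,0,0.15,0,0,0],[0,0,0,0,0,0]]'; python3 -m handwheel '[[0,0,0.05,0,0,0],[0,0,0,0,0,0]]'; python3 -m handwheel '[[0,0,0.05,0,0,0],[0,0,0,0,0,0]]'; python3 -m handwheel '[[0,0,0.03,0,0,0],[0,0,0,0,0,0]]'
```

```text
clock: 32.92
position: [0.5585, 0.2477, 0.0516]
tool_rot: [3.141, 0.001, -0.0]
force: [-0.3, -0.3, -2.0]
grip_width: 0.0462
clock: 33.17
position: [0.5587, 0.2478, 0.0508]
tool_rot: [-3.142, 0.0, -0.0]
force: [-0.7, -0.2, -0.3]
grip_width: 0.0464
clock: 33.42
position: [0.5587, 0.2477, 0.0495]
tool_rot: [3.142, 0.0, -0.0]
force: [-0.8, 0.5, 0.1]
grip_width: 0.0464
clock: 33.67
position: [0.5587, 0.2477, 0.0487]
tool_rot: [3.142, 0.0, -0.0]
force: [0.4, 0.2, -1.3]
grip_width: 0.0466
```

```bash
python3 -m handwheel '[[0,0,0.03,0,0,0],[0,0,0,0,0,0]]'; python3 -m handwheel '[[0,0,0.03,0,0,0],[0,0,0,0,0,0]]'
```

```text
clock: 33.92
position: [0.5587, 0.2478, 0.0486]
tool_rot: [-3.142, -0.0, -0.0]
force: [-2.7, -2.3, 10.1]
grip_width: 0.0466
clock: 34.17
position: [0.5589, 0.2478, 0.0485]
tool_rot: [-3.141, -0.001, -0.0]
force: [-7.4, -2.6, 22.4]
grip_width: 0.0463
```

```bash
python3 -m handwheel '[[0,0,-0.04,0,0,0],[0,0,0,0,0,0]]'; python3 -m handwheel '[[0,0,0,0,0,0],[0,0,0,0,0,0],[0,0,0,0,0,0],[0,0,0,0,0,0]]' -1; python3 -m handwheel '[[0,0,-0.4,0,0,0],[0,0,-0.8,0,0,0],[0,0,-1,0,0,0],[0,0,-1,0,0,0],[0,0,-0.8,0,0,0],[-0.6,0,-0.4,0,0,0],[-0.8,0,0,0,0,0],[-0.6,0,0,0,0,0]]';python3 w.py v1;python3 - <<'E'
from circ import *
p=load("v1");print(edgefit(p,[(.0235,.086),(.0185,.086)],(.559,.2477),span=.004),edgefit(p,[(.011,.074),(.0065,.074)],(.559,.2477),span=.004))
E
```

```text
clock: 34.42
position: [0.5588, 0.2478, 0.0486]
tool_rot: [-3.141, -0.0, -0.0]
force: [-2.0, -0.8, 8.6]
grip_width: 0.0465
clock: 34.92
position: [0.5587, 0.2478, 0.0482]
tool_rot: [3.142, 0.0, -0.0]
force: [0.7, -0.4, -1.0]
grip_width: 0.0852
clock: 35.92
position: [0.5071, 0.2478, 0.1587]
tool_rot: [-3.142, 0.0, 0.0]
force: [0.3, 0.7, 0.3]
grip_width: 0.0856
35.98 [0.5057 0.248  0.1586] [-0.8  1.6  0.7]
(array([0.5573, 0.2488]), np.float32(45.047115)) (array([0.5575, 0.2477]), np.float32(46.58921))
```

View pics/v1.png

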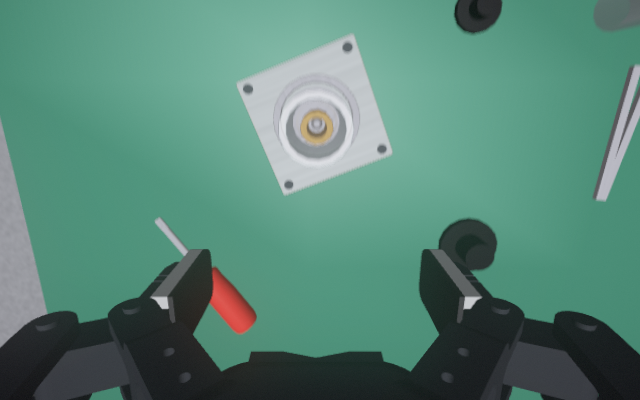

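```bash
python3 -m handwheel '[[-0.38,0.91,0,0,0,0],[-0.38,0.91,0,0,0,0],[-0.38,0.91,0,0,0,0],[-0.38,0.91,0,0,0,0],[-0.38,0.91,0.5,0,0,0],[-0.38,0.91,0.5,0,0,0],[0,0,0.4,0,0,0],[0,0,0,0,0,0]]';python3 w.py k1;python3 - <<'E'
from circ import *
p=load("k1");print(p["pos"])
for r,z in((.025,.014),(.012,.036),(.025,.008)):print(r,z,edgefit(p,[(r,z)],(.449,.111),span=.008))
uv=proj(p,[[.449,.111,.036]])[0];F=segm(p,uv,"black");print(fitxy(p,"cap",F,(.449,.111)))
E
```

```text
clock: 36.98
position: [0.4515, 0.1118, 0.1229]
tool_rot: [-3.142, 0.001, 0.0]
force: [0.4, 0.1, 0.8]
grip_width: 0.0855
37.02 [0.4518 0.112  0.1233] [0.2 0.2 0.8]
[0.45179208 0.11200661 0.12327498]
0.025 0.014 (array([0.4498, 0.1121]), np.float32(60.0))
0.012 0.036 (array([0.4542, 0.1122]), np.float32(26.264437))
0.025 0.008 (array([0.4485, 0.1122]), np.float32(59.910667))
(array([0.435 , 0.1069]), 2260, 1071)
```

View pics/k1.png

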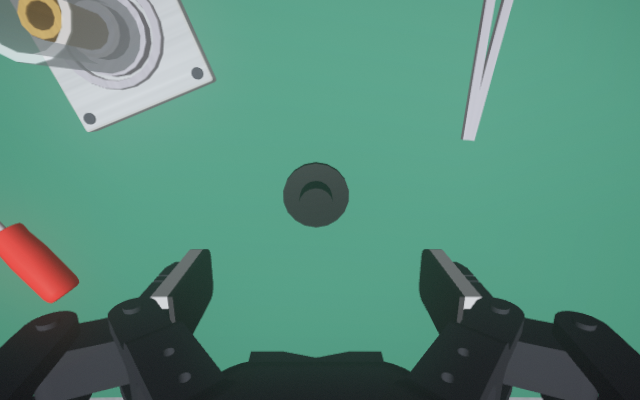

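```bash
python3 -c "
from fit import *
print(tri([(load('t1'),(197,176)),(load('k1'),(316,195))]))"
python3 -m handwheel '[[-0.09,0,0.4,0,0,0],[0,0,1,0,0,0],[0,0,1,0,0,0],[0,0,0.9,0,0,0],[0,0,0.6,0,0,0],[0,0,0.3,0,0,0],[0,0,0,0,0,0]]';python3 w.py k2;python3 - <<'E'
from circ import *
p=load("k2");print(p["pos"])
for r,z in((.025,.014),(.012,.036),(.025,.008)):print(r,z,edgefit(p,[(r,z)],(.449,.112),span=.006))
E
```

```text
[0.4493389  0.11183335 0.01125767]
clock: 37.9
position: [0.4493, 0.1114, 0.0182]
tool_rot: [3.142, 0.0, -0.0]
force: [0.6, 0.5, 0.2]
grip_width: 0.0855
37.95 [0.4495 0.1114 0.0186] [ 0.8 -0.3 -0.1]
[0.44954231 0.11139896 0.01855904]
0.025 0.014 (array([0.4502, 0.1119]), np.float32(56.549755))
0.012 0.036 (array([0.4494, 0.1119]), np.float32(37.9988))
0.025 0.008 (array([0.4471, 0.1121]), np.float32(47.18677))
```

View pics/k2.png

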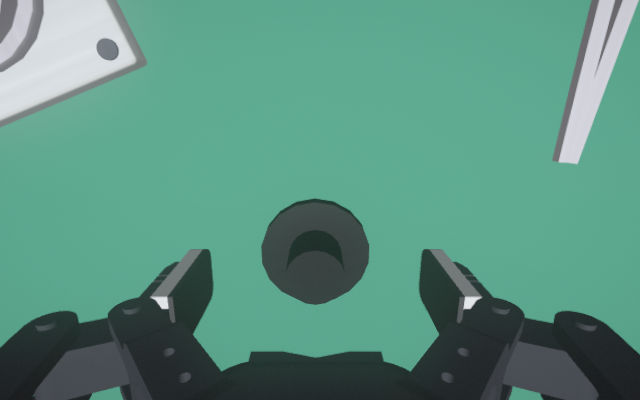

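```bash
python3 -m handwheel '[[0,0,0,0,0,0],[0,0,0,0,0,0],[0,0,0,0,0,0],[0,0,0,0,0,0],[0,0,0,0,0,0],[0,0,0,0,0,0]]' 1 30;python3 w.py k3;python3 - <<'E'
from circ import *
p=load("k3");print(p["pos"])
front=np.cos(th)>.2
for r,z in((.025,.014),(.012,.036)):print(r,z,edgefit(p,[(r,z)],(.4495,.112),span=.005,sel=front))
im=p["pixels"][180:330,220:420];cv2.imwrite("pics/k3z.png",cv2.resize(im,None,fx=3.8,fy=3.8,interpolation=cv2.INTER_CUBIC))
E
```

```text
clock: 38.7
position: [0.4495, 0.1113, 0.0186]
tool_rot: [-3.142, -0.0, -0.0]
force: [-1.4, 0.4, 6.4]
grip_width: 0.0226
38.75 [0.4496 0.1113 0.0186] [ 0.5 -0.3  6.7]
[0.44955902 0.1112994  0.01857079]
0.025 0.014 (array([0.4504, 0.1114]), np.float32(58.402454))
0.012 0.036 (array([0.4494, 0.1114]), np.float32(49.134594))
```

View pics/k3z.png

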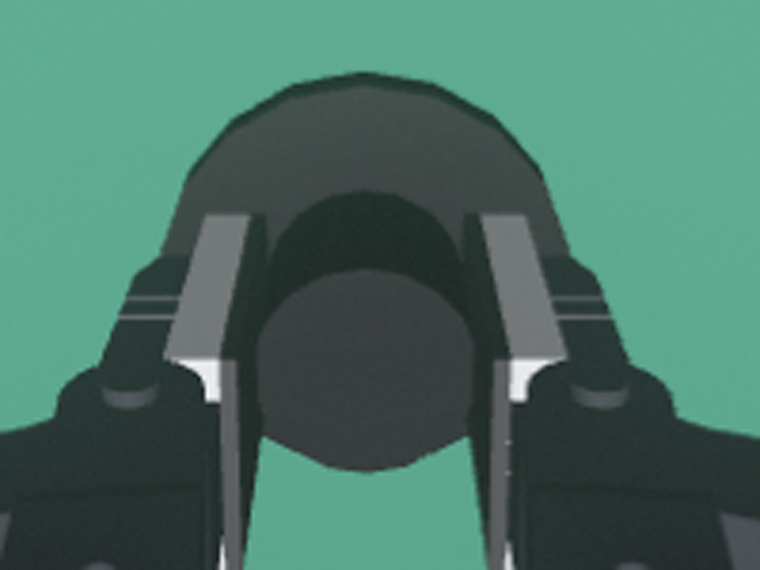

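```bash
python3 -m handwheel '[[0,0,-0.4,0,0,0],[0,0,-1,0,0,0],[0,0,-1,0,0,0],[0,0,-1,0,0,0],[0,0,-1,0,0,0],[0.4,-0.91,-0.5,0,0,0],[0.4,-0.91,0,0,0,0],[0.4,-0.91,0,0,0,0]]'; python3 -m handwheel '[[0.4,-0.91,0,0,0,0],[0.4,-0.91,0,0,0,0],[0.4,-0.91,0,0,0,0],[0,0,0,0,0,0],[0,0,0,0,0,0]]';python3 w.py x1;python3 - <<'E'
from circ import *
p=load("x1");T=p["pos"];front=np.cos(th)>.2
print("cap",[edgefit(p,[c],T[:2],span=.005,sel=front)[0]-T[:2] for c in((.025,T[2]-.0046),(.012,T[2]+.0174))])
for r,z in((.0235,.086),(.0185,.086),(.011,.074),(.0065,.074),(.029,.018)):print(r,edgefit(p,[(r,z)],(.558,.248),span=.006))
E
```

```text
clock: 39.75
position: [0.4797, 0.1802, 0.1417]
tool_rot: [-3.141, -0.001, -0.0]
force: [0.4, -0.6, -1.5]
grip_width: 0.0225
clock: 40.38
position: [0.5092, 0.2471, 0.141]
tool_rot: [3.141, 0.0, -0.001]
force: [0.4, -0.9, -0.9]
grip_width: 0.0226
40.42 [0.5092 0.2469 0.1411] [-0.3  0.3 -0.8]
cap [array([0.00076474, 0.00030153]), array([-0.00013526,  0.00030153])]
0.0235 (array([0.5631, 0.245 ]), np.float32(39.25084))
0.0185 (array([0.5588, 0.248 ]), np.float32(60.0))
0.011 (array([0.5591, 0.2476]), np.float32(49.87462))
0.0065 (array([0.5588, 0.2472]), np.float32(56.43648))
0.029 (array([0.5584, 0.2479]), np.float32(47.118652))
```

View pics/x1.png

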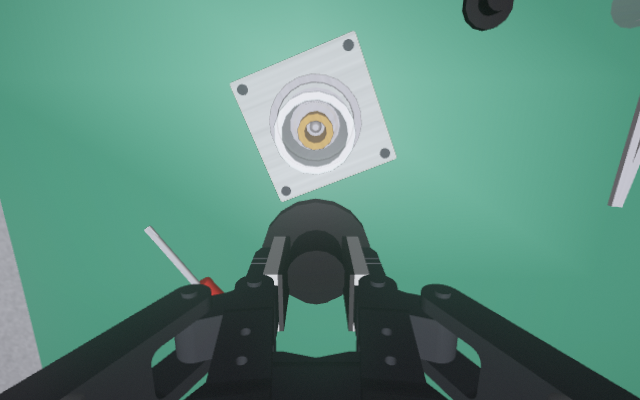

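```bash
python3 -m handwheel '[[0.6,-0.02,0,0,0,0],[0.7,-0.01,0,0,0,0],[0.68,0,0.2,0,0,0],[0,0,0.5,0,0,0],[0,0,0.2,0,0,0],[0,0,0,0,0,0],[0,0,0,0,0,0]]';python3 w.py x2;python3 - <<'E'
from circ import *
p=load("x2");T=p["pos"];front=np.cos(th)>.2
print(T,"cap",[edgefit(p,[c],T[:2],span=.004,sel=front)[0] for c in((.025,T[2]-.0046),(.012,T[2]+.0174))])
for r,z in((.0235,.086),(.0185,.086),(.0235,.02)):print(r,edgefit(p,[(r,z)],(.559,.2478),span=.004,sel=np.cos(th)>.5))
im=p["pixels"][80:320,200:430];cv2.imwrite("pics/x2z.png",cv2.resize(im,None,fx=3,fy=2.5,interpolation=cv2.INTER_CUBIC))
ps=bot.grab_frame("side");im=ps["pixels"][180:320,220:360];cv2.imwrite("pics/x2s.png",cv2.resize(im,None,fx=4,fy=4,interpolation=cv2.INTER_CUBIC))
E
```

```text
clock: 41.3
position: [0.5588, 0.2487, 0.1187]
tool_rot: [-3.141, -0.0, -0.0]
force: [0.1, -0.3, -0.1]
grip_width: 0.0229
41.35 [0.5589 0.2487 0.1187] [-0.4 -0.3 -0.6]
[0.55892778 0.24869251 0.11870732] cap [array([0.5597, 0.2488]), array([0.5588, 0.2487])]
0.0235 (array([0.5583, 0.2485]), np.float32(59.75849))
0.0185 (array([0.5633, 0.248 ]), np.float32(59.387184))
0.0235 (array([0.5582, 0.2479]), np.float32(60.0))
```

View pics/x2z.png

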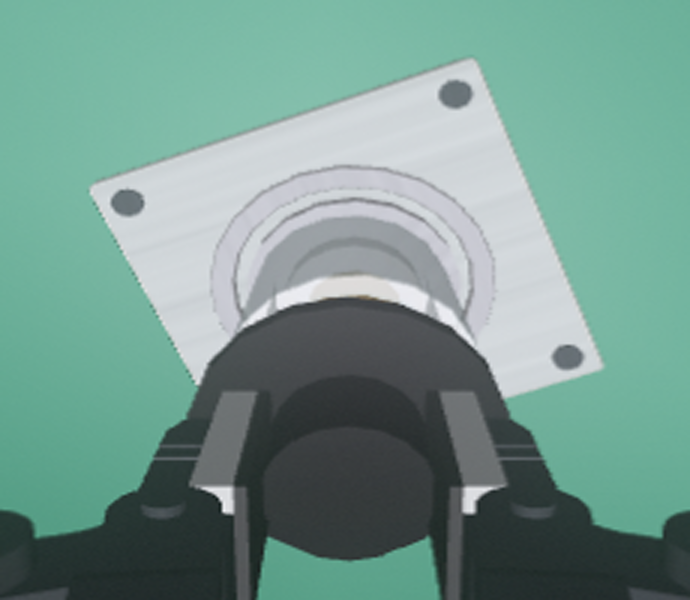

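View pics/x2s.png

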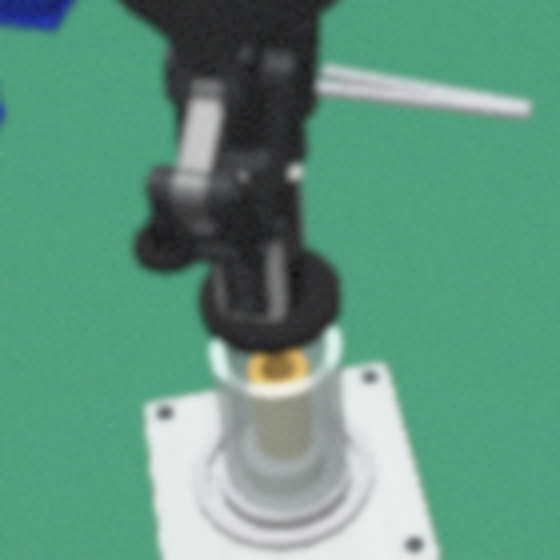

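```bash
python3 -m handwheel '[[-0.03,0.03,0,0,0,0],[0,0,0.25,0,0,0],[0,0,0.2,0,0,0],[0,0,0,0,0,0]]';python3 -m handwheel '[[0,0,0.08,0,0,0],[0,0,0,0,0,0]]';python3 -m handwheel '[[0,0,0.08,0,0,0],[0,0,0,0,0,0]]'
```

```text
clock: 41.9
position: [0.5579, 0.2476, 0.1064]
tool_rot: [3.141, 0.001, -0.0]
force: [0.2, -0.2, -0.2]
grip_width: 0.0228
clock: 42.15
position: [0.5582, 0.2478, 0.105]
tool_rot: [3.142, 0.0, -0.0]
force: [0.1, -0.1, -0.0]
grip_width: 0.0228
clock: 42.4
position: [0.5581, 0.2478, 0.1029]
tool_rot: [3.142, 0.0, -0.0]
force: [-0.8, -0.1, -0.9]
grip_width: 0.0227
```

```bash
python3 -m handwheel '[[0,0,0.1,0,0,0],[0,0,0,0,0,0]]';python3 -m handwheel '[[0,0,0.08,0,0,0],[0,0,0,0,0,0]]';python3 -m handwheel '[[0,0,0.03,0,0,0],[0,0,0,0,0,0]]';python3 -m handwheel '[[0,0,0.03,0,0,0],[0,0,0,0,0,0]]'
```

```text
clock: 42.65
position: [0.5581, 0.2477, 0.1003]
tool_rot: [3.141, 0.0, -0.0]
force: [0.7, 0.3, 0.2]
grip_width: 0.0222
clock: 42.9
position: [0.5581, 0.2478, 0.0984]
tool_rot: [3.142, 0.0, -0.0]
force: [-0.3, 0.3, -0.5]
grip_width: 0.023
clock: 43.15
position: [0.5582, 0.2478, 0.0978]
tool_rot: [-3.142, 0.0, -0.0]
force: [-0.3, -0.1, -0.8]
grip_width: 0.0225
clock: 43.4
position: [0.5582, 0.2477, 0.097]
tool_rot: [3.142, 0.0, -0.0]
force: [-0.9, -0.4, -0.4]
grip_width: 0.0225
```

```bash
python3 -m handwheel '[[0,0,0.03,0,0,0],[0,0,0,0,0,0]]';python3 -m handwheel '[[0,0,0.03,0,0,0],[0,0,0,0,0,0]]'; python3 -c "
from h import *
p=bot.grab_frame('side');cv2.imwrite('pics/y1.png',cv2.resize(p['pixels'][180:320,220:360],None,fx=4,fy=4,interpolation=cv2.INTER_CUBIC))"
```

```text
clock: 43.65
position: [0.5583, 0.2478, 0.0966]
tool_rot: [-3.141, -0.0, -0.0]
force: [-2.4, 0.7, 5.1]
grip_width: 0.0227
clock: 43.9
position: [0.5586, 0.2479, 0.0965]
tool_rot: [-3.141, -0.001, -0.0]
force: [-3.0, -1.6, 15.0]
grip_width: 0.0226
```

View pics/y1.png

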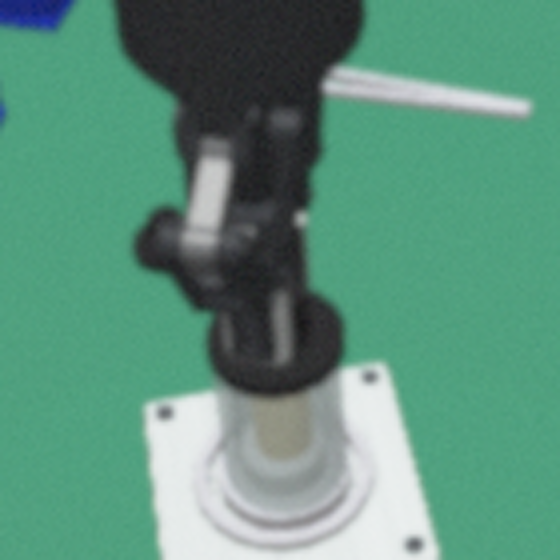

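```bash
python3 -m handwheel '[[0,0,-0.03,0,0,0],[0,0,0,0,0,0]]'; python3 -m handwheel '[[0,0,0,0,0,0],[0,0,0,0,0,0],[0,0,0,0,0,0],[0,0,0,0,0,0]]' -1; python3 -m handwheel '[[0,0,-0.4,0,0,0],[0,0,-0.8,0,0,0],[0,0,-1,0,0,0],[0,0,-0.8,0,0,0],[-0.6,0,-0.2,0,0,0],[-0.9,0,0,0,0,0],[-0.7,0,0,0,0,0],[0,0,0,0,0,0]]';python3 w.py z1;python3 - <<'E'
from circ import *
p=load("z1");print(p["pos"])
for r,z in((.025,.092),(.012,.114),(.0235,.02),(.029,.018)):print(r,edgefit(p,[(r,z)],(.559,.2478),span=.005))
ps=bot.grab_frame("side");cv2.imwrite("pics/z1s.png",cv2.resize(ps["pixels"][180:320,220:360],None,fx=4,fy=4,interpolation=cv2.INTER_CUBIC))
s=bot.grab_frame("side");cv2.imwrite("pics/z1f.png",s["pixels"])
# height of cap top & rim: wrist + side
E
```

```text
clock: 44.2
position: [0.5584, 0.2479, 0.0966]
tool_rot: [-3.141, -0.0, -0.0]
force: [0.1, -0.3, 6.6]
grip_width: 0.0226
clock: 44.7
position: [0.5582, 0.2478, 0.0962]
tool_rot: [3.142, 0.0, -0.0]
force: [-0.5, -0.2, -0.9]
grip_width: 0.0851
clock: 45.7
position: [0.5016, 0.2479, 0.1762]
tool_rot: [3.141, 0.001, 0.001]
force: [0.2, 0.1, 0.2]
grip_width: 0.0852
45.75 [0.5026 0.2478 0.1763] [ 0.8 -0.5 -0. ]
[0.50263435 0.24782569 0.17630777]
0.025 (array([0.558 , 0.2481]), np.float32(59.997536))
0.012 (array([0.5587, 0.2507]), np.float32(2.0228574))
0.0235 (array([0.5629, 0.2543]), np.float32(21.239494))
0.029 (array([0.5535, 0.2429]), np.float32(28.402233))
```

View pics/z1.png

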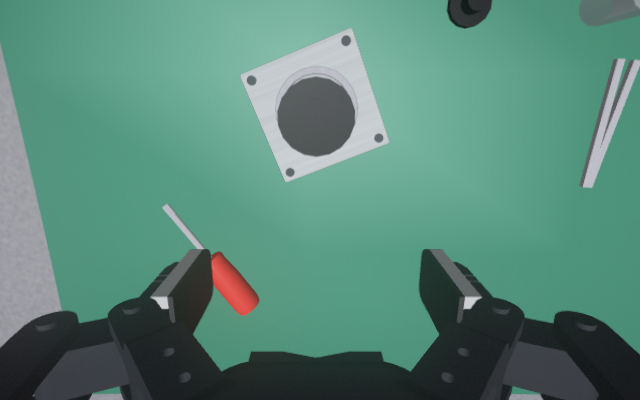

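View pics/z1s.png

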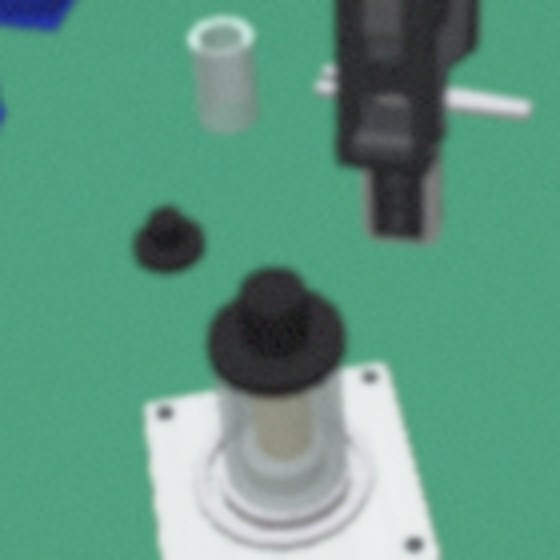

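View pics/z1f.png

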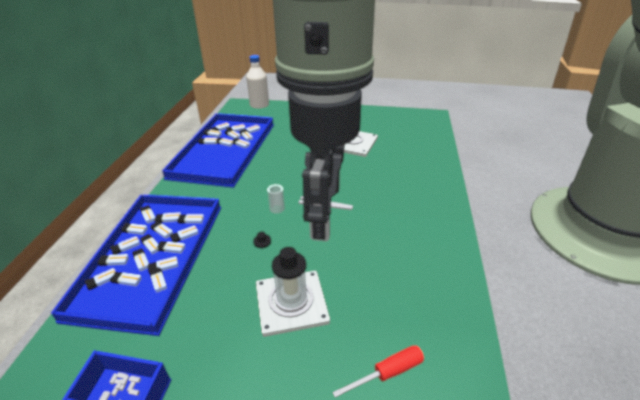

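```bash
python3 -c "
from workcell import bot
print(bot.job_done(), bot.observe()['clock'])"
```

```text
the job is handed in; nothing more can be done
the job is handed in; nothing more can be done
```

I assembled the wide cartridge in the wide nest in the order asked: base, core, tube, then cap. I let go of each part before fetching the next. The job was handed in at about 46 s of the 115 s allowed.

**Seating:** each part touched down within about 1 mm of the height expected when fully seated. The highest contact force I read was about 22 N, when the tube seated. Nothing dropped or tipped.

**Last pictures:** the cartridge stands upright with the cap's flange down on the tube rim, and the arm is clear of it. The cap's measured centre is within about 1 mm of the tube's. The narrow tube and narrow cap appear to be where they started.

**Checks that failed or disagreed:**
- In the last wrist picture the fits for the tube's foot, the ring and the mouthpiece top were unusable, because the cap hid those edges or there was too little contrast. I relied on the cap-flange fit, the side picture and the contact heights there.
- A few earlier edge fits were 1 to 4 mm off, and I judged those cases from the pictures and the better fits.

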